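Close up the condiment tins on the chiller shelf

TASK

Add the spare square tin to the free end of the row of tins on the shelf, and push from that end, so that the gaps close and the whole row slides along the shelf as one straight block until it sits solid against the end divider: five tins in a straight line along the middle of the shelf, no gaps between them or at the divider. Slide the row's tins without lifting or tipping them or letting the row buckle, feel for the divider and do not lean on it (15 N pops it off its rail), and leave everything else on the counter where it is.

Things in the scene. Friction and masses are not known exactly. Their poses are not given: they have to be found in the camera images.
- tin1: First tin of the row, next to the end divider: plain steel condiment tin, 54 x 54 mm square in plan with corners rounded at 17 mm, so that only the middle 20 mm of each side is flat; side 70 mm high, above it a black lid and a small knob to 84 mm; about 0.25 kg (varies). Origin: centre of its underside, z up; its sides lie along x and y. It starts turned up to 8 degrees from the shelf's line.
- tin2: Second tin of the row, same as tin1; on the deck's -y side of tin1, with a gap of 5 to 15 mm.
- tin3: Third tin of the row, same as tin1; on the -y side of tin2.
- tin4: Fourth tin of the row, same as tin1; the free end of the row, on the -y side of tin3.
- spare: The spare tin, same as tin1 in shape, size and weight, standing on the counter to the right of the shelf, turned up to 35 degrees. Origin: centre of its underside.
- deck: Low white shelf deck under the row: 180 mm deep (its x, to the back), 460 mm long (its y, towards the divider), top 30 mm above the counter. Origin: centre of its underside. The row belongs on the centre line x = 0; its tins start up to 4 mm off it. A wire guard 32 mm high runs along the back (x = 84 mm). The -y end is open, with about 110 mm of bare deck beyond tin4.
- rail: Ticket rail along the deck's front (x = -90 to -100 mm, 14 mm above the deck top); the deck's origin and axes. Clipped on it is the end divider, an aluminium plate across the deck, 70 mm above it, square to y. Its face is 155 to 190 mm along y from this origin, not measured: feel where the row goes solid. It yields 1 mm per 4 N; over 15 N damages it. Sliding the row takes 2 to 8 N.
- round_tin: Bystander: low round steel tin, 68 mm diameter, 52 mm high, with a flat metal lid, on the counter near the spare (the two may have swapped places). Origin: centre of its underside.
- bottle: Bystander: amber bottle, 56 mm diameter, 190 mm high, on the counter behind the shelf.
- jar: Bystander: green glass jar, 68 mm diameter, 90 mm high, on the counter behind the shelf.
- bowl: Bystander: small white bowl, 100 mm diameter, 40 mm high, on the counter behind the shelf.
- dishes: Bystander: pile of white sauce dishes, 80 mm diameter, 39 mm high, on the counter right of the shelf.
- tongs: Bystander: steel tongs, about 230 mm long, lying on the counter, front left.
- spoon: Bystander: steel spoon, 170 mm long, lying on the counter, right.
There are look-alikes about, which are no part of the job. Leave any purple look-alike of the tin1 alone. Leave any red look-alike of the tin3 alone.

How it is judged:
By the outcome, as a careful person would: the job done as asked, in the order asked, and still so for the second after the job is handed in, with the robot touching nothing.
It also fails if it takes over 64 s, if anything falls off the work surface, if the arm or the gripper's body presses on something with over 40 N, if the wrist force passes 120 N, or if a joint passes its speed limit or range.

ROBOT

A 6-joint arm with a two-finger parallel gripper is mounted at the origin on the work surface. World frame = base frame: x ahead of the robot, y to its left, z up, the work surface at z = 0. Lengths are in m, angles in degrees, forces in N, time in s.
With the tool pointing down it reaches from about 0.375 to 0.9 m from the base axis. Payload 3.1 kg.
Tool frame: the origin (TCP) lies at the very end of the fingers, on their centre line; the grasp point (between the pads) lies 19 mm behind it (bot.grip_point_offset is the distance from the TCP to the grasp point, in m); z points along the fingers, x is the direction in which the jaws open and shut, and the axes are right-handed (so a half turn about z gives the same grasp; the last joint's range is limited). The gripper opens to 87 mm and grips with 3 to 60 N. Pads are 19 mm wide; open, the fingers measure 117 mm over their backs; the gripper's body (75 mm by 190 mm) begins 51 mm behind the grasp point.
Start: joints at [-82.764, 30.224, 82.088, -0, 67.689, -10.227], TCP at [0.188, -0.596, 0.223] pointing down, gripper open.
Joint ranges: [-176.69, 176.69], [-43.24, 126.21], [12.49, 139.97], [-82, 262], [0, 151.66], [-163.58, 163.58]. Speed limits (degrees/s): [159.86, 159.86, 180, 180, 180, 180].

INTERFACE

Orientations are given as a 3x3 rotation matrix whose columns are the frame's x, y, z axes.
In Python, from rig import bot, capture, recognise, place_of gives the robot as it stands.
- The arm moves only by the tool send_rows, never from a script. Its argument "motion" is a list of rows, each a list of 2 entries, a list of its own where there are three numbers: the shift along the tool's x, y, z in mm, then the turn about the tool's z in rad. A call has exactly 5 rows; each row shifts and turns the pose as measured when the row begins, along the tool's axes as they then stand; what a row does not reach is not made up. A row lasts 1/12 s, in which the tool goes at most 41.7 mm and 7.16 degrees, less where a joint would pass 70% of its speed; a pose out of reach is approached as far as the arm can. A call with a gripper value outside its range is refused whole. "gripper" is the closure, from 0 (fully open) to 1 (shut), set as the call begins (left out, the last holds). The fingers move at their own pace and stop on an object; the grip force is fixed at half the most. Time passes only in rows, so rows that do not move let the fingers close, or fill a call up. It gives the time, the measured TCP pose, the force and the opening at its end, in the units of the state.
- bot.read_state(): the state, without advancing time (a new reading comes with each control period).
- capture(name): name is "scene" or "top" or "wrist"; returns a dict with "image" (384x512x3 uint8, blue, green, red), "fx", "fy", "cx", "cy" (pixels), "dist_coeffs" ([k1, k2, p1, p2, k3] as OpenCV has them; the pictures are not rectified), "rvec" (rotation vector, rad) and "tvec" (3), from world to camera coordinates, as OpenCV has them. Camera axes: x right, y down, z forward; pixel columns grow to the right and rows downward; lengths in m; the calibration is good to about 2 mm. A picture is of the moment at which its call begins. There is no depth.
- bot.hand_in(): hands the job in, once; it reports no verdict.
Trained networks look in the newest picture that a camera, given by its name, has taken for a name from the list of things; names that differ only in an ending like _2 or _b are one class to them, and where a whole thing is asked for, a point or a joint stands for the part that bears it (a point fixed in the world has none). Each returns a list of dicts, best first, with "p" (0 to 1); they miss things now and then, are a little off and sometimes report something else, mostly with a low value. They report only what shows in the picture. A call takes as long as a camera call. They do not tell look-alikes from the thing itself.
- recognise(camera, target): "xy" ([column, row] in pixels, amid what is visible of it).
- place_of(camera, target): "xy" ([column, row] in pixels: a listed point, or the origin of a listed thing).
The state is a dict: "time_s": time; "joint_positions": joint angles; "qvel": joint speeds; "tau": joint torques, N m; "position": TCP position; "tcp_rot": TCP orientation; "force": force on the tool from outside, world axes, zero at the start; "moment": the same for the moment, N m; "opening": opening from 0.0 (shut) to 1.0 (fully open).
Only numpy, scipy, OpenCV 4.12 (cv2) and the standard library are available. Lean on these libraries where they do the work, as an engineer would, in place of code of your own. Each camera call takes 0.05 s, during which the arm holds its last target.

## Working session

There is one attempt and no reset: what is moved stays moved. The work goes in short steps, Python scripts to look and compute and a tool call to move; the robot and the scene stay as the last step left them, time stands still between calls to the robot, and variables do not carry over. Pictures are saved under pics/ and viewed, and the job is handed in when it is done.

Besides the shell and the picture viewer there is one more tool, called as name(argument=value, ...) on one line, values as JSON. send_rows: Moves the arm, as the interface text tells. Its arguments: {"type":"object","properties":{"motion":{"type":"array","items":{"type":"array"}},"gripper":{"type":"number"}},"required":["motion"]}

```bash
mkdir -p pics; ls
cat > h.py <<'E'
import numpy as np, cv2, json
from rig import bot, capture, recognise, place_of
def K(c): return np.array([[c['fx'],0,c['cx']],[0,c['fy'],c['cy']],[0,0,1.]])
def RT(c): 
    R=cv2.Rodrigues(np.array(c['rvec'],float))[0]; return R,np.array(c['tvec'],float).reshape(3)
def ray(c,uv):
    u=cv2.undistortPoints(np.array([[uv]],float),K(c),np.array(c['dist_coeffs'],float))[0,0]
    R,t=RT(c); return -R.T@t, R.T@np.array([u[0],u[1],1.])
def at(c,uv,z):
    o,d=ray(c,uv); return o+d*(z-o[2])/d[2]
def proj(c,p):
    return cv2.projectPoints(np.array(p,float).reshape(-1,1,3),np.array(c['rvec'],float),np.array(c['tvec'],float),K(c),np.array(c['dist_coeffs'],float))[0].reshape(-1,2)
def tri(c1,u1,c2,u2):
    o1,d1=ray(c1,u1);o2,d2=ray(c2,u2)
    A=np.stack([d1,-d2],1); s=np.linalg.lstsq(A,o2-o1,rcond=None)[0]
    a,b=o1+s[0]*d1,o2+s[1]*d2
    return (a+b)/2, np.linalg.norm(a-b)
E
python3 - <<'E'
from h import *
np.set_printoptions(precision=4,suppress=True)
for n in ['scene','top','wrist']:
    c=capture(n); cv2.imwrite(f'pics/{n}0.png',cv2.resize(c['image'],None,fx=1.5,fy=1.5))
    o,d=ray(c,[256,192]); print(n,o,d,c['fx'])
    for t in ['tin1','spare','deck','rail','round_tin']:
        print(' ',t,[(np.round(r['xy'],1).tolist(),round(r['p'],2)) for r in place_of(n,t)])
s=bot.read_state();print(s)
E
```

```text
pics
scene [ 1.2226 -0.9712  0.7736] [-0.4931  0.695  -0.5233] 464.6700158411274
  tin1 [([270.0, 187.2], 0.89), ([289.7, 168.4], 0.88), ([333.3, 162.8], 0.84), ([254.2, 195.3], 0.77), ([185.8, 206.0], 0.61), ([335.8, 205.4], 0.15)]
  spare [([174.4, 230.4], 0.64)]
  deck [([271.6, 187.7], 0.65)]
  rail []
  round_tin [([161.3, 265.3], 0.66)]
top [ 0.4423 -0.0126  1.3453] [ 0.0816  0.002  -0.9967] 429.4944608484831
  tin1 [([182.6, 199.9], 0.93), ([249.0, 202.5], 0.82), ([227.1, 200.8], 0.8), ([294.4, 261.9], 0.77), ([212.1, 202.4], 0.61)]
  spare [([329.0, 233.9], 0.53)]
  deck [([223.2, 203.4], 0.56)]
  rail [([338.9, 163.7], 0.47), ([333.7, 234.4], 0.21)]
  round_tin []
wrist [ 0.2585 -0.5738  0.3852] [-0.2589 -0.0821 -0.9624] 325.46073203753537
  tin1 []
  spare []
  deck []
  rail []
  round_tin []
{'time_s': 0.9, 'joint_positions': array([-82.7637,  30.2213,  82.087 ,   0.0001,  67.6876, -10.2273]), 'qvel': array([-0.0512,  0.0614,  0.0264,  0.0527, -0.1101, -0.0089]), 'tau': array([ -0.0005, -43.9999, -17.6987,   0.0633,   0.0504,  -0.    ]), 'position': array([ 0.1876, -0.5962,  0.2226]), 'tcp_rot': array([[ 0.3001, -0.9539,  0.    ],
       [-0.9539, -0.3001, -0.0001],
       [ 0.0001,  0.    , -1.    ]]), 'force': array([-0.5925, -0.8552, -1.2238]), 'moment': array([-0.0066,  0.0291, -0.0229]), 'opening': 1.0004869620962995}
```

View images.

View pics/scene0.png

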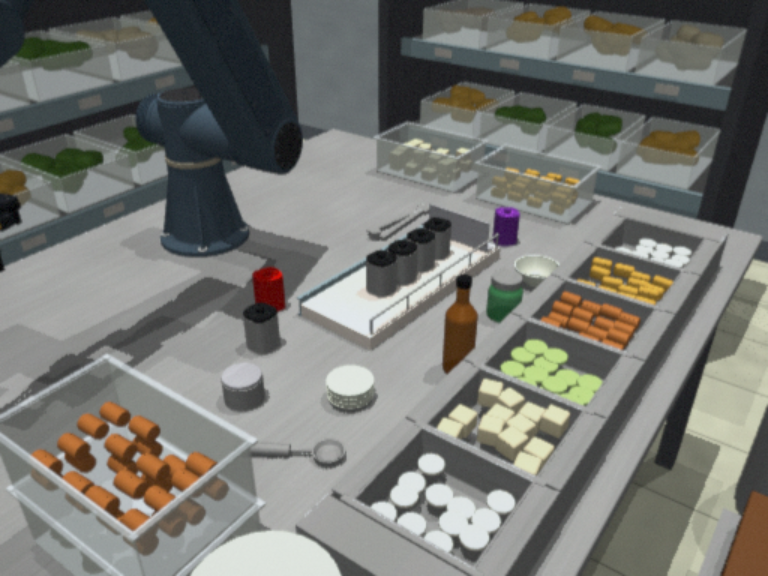

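View pics/top0.png

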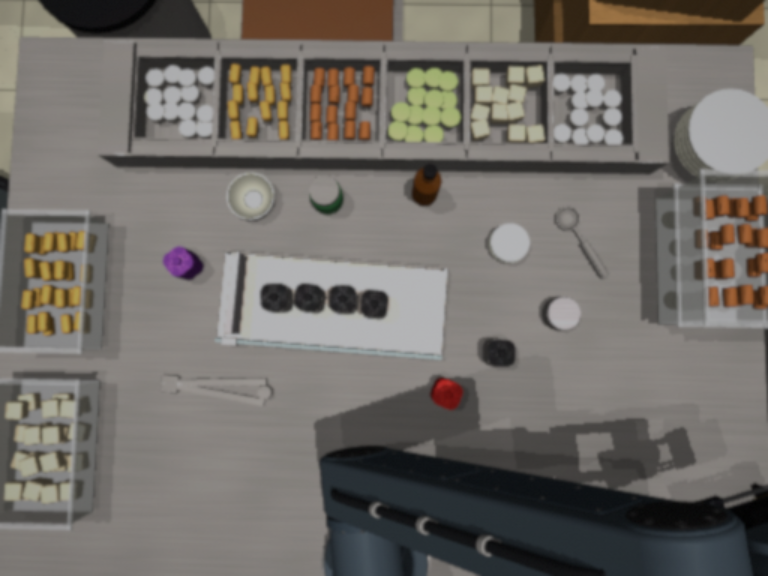

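View pics/wrist0.png

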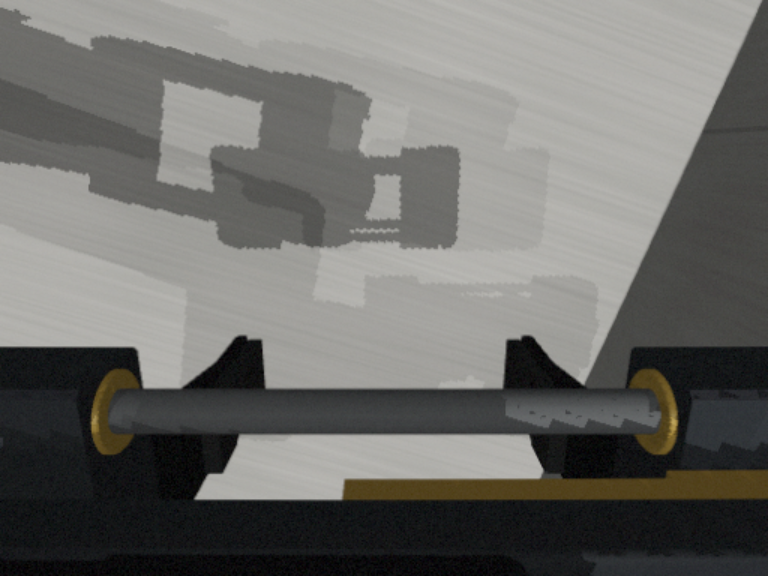

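The scene picture (×1.5) shows the row of four steel tins at about (381,272) to (437,238). Red look-alike at (268,289), purple look-alike at (506,226), the steel spare with black lid at (261,328), round tin at (243,385). In the top picture the spare is at (498,352), with the red tin at (447,393). The spare is the only plain-steel, black-lidded tin off the shelf. Next I'll confirm it in enlarged crops.

Run:
```python
from h import *
a=capture('top');b=capture('scene')
np.save('a.npy',a,allow_pickle=True);np.save('b.npy',b,allow_pickle=True)
cv2.imwrite('pics/t1.png',cv2.resize(a['image'][160:280,140:350],None,fx=3.8,fy=3.8,interpolation=cv2.INTER_CUBIC))
cv2.imwrite('pics/s1.png',cv2.resize(b['image'][130:250,150:340],None,fx=4.2,fy=4.2,interpolation=cv2.INTER_CUBIC))
```

```text
(no output)
```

View pics/t1.png

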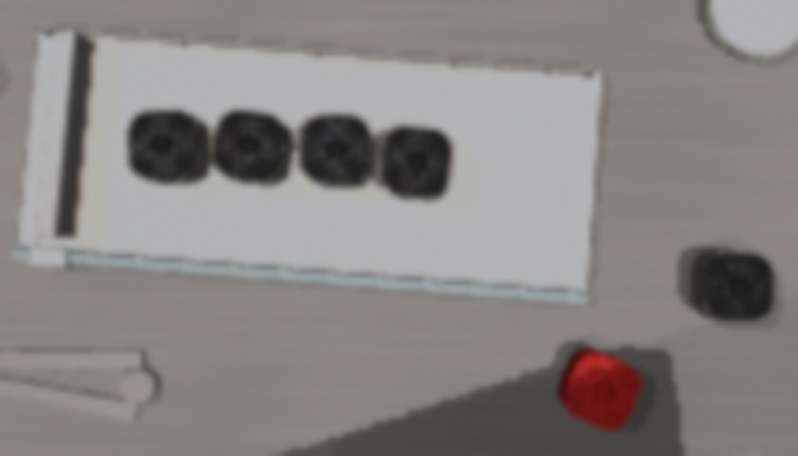

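View pics/s1.png

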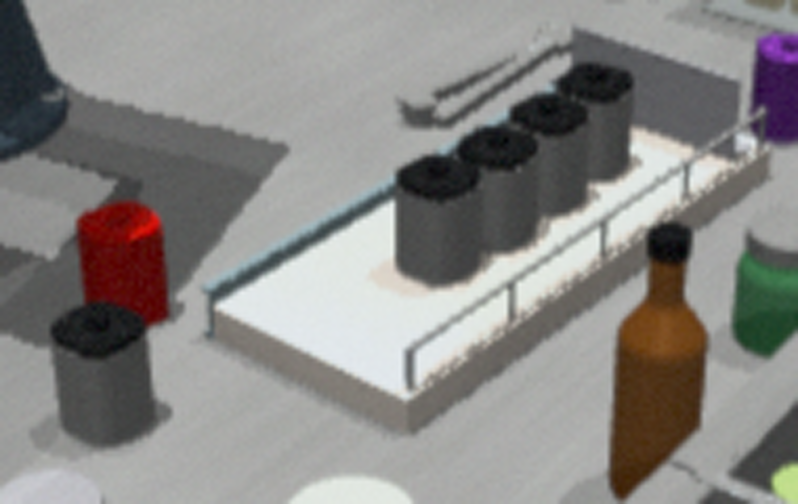

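Run:
```python
from h import *
np.set_printoptions(precision=4,suppress=True)
a=np.load('a.npy',allow_pickle=True).item();b=np.load('b.npy',allow_pickle=True).item()
ta=lambda p:np.array(p)/3.8+[140,160]-.37
tb=lambda p:np.array(p)/4.2+[150,130]-.38
P={'t1':((163,146),(597,76)),'t2':((250,147),(549,107)),'t3':((337,151),(499,141)),'t4':((418,162),(437,172)),'spare':((737,286),(98,320)),
'deckBR':((600,74),(409,402)),'deckFR':((588,290),(216,305))}
for k,(u,v) in P.items():
    X,e=tri(a,ta(u),b,tb(v)); print(k,X,'err',e)
for k in ['t1','t2','t3','t4']: print(k,at(a,ta(P[k][0]),.112),at(b,tb(P[k][1]),.112))
print('spare',at(a,ta(P['spare'][0]),.082),at(b,tb(P['spare'][1]),.082))
for k in ['deckBR','deckFR']: print(k,at(a,ta(P[k][0]),.03),at(b,tb(P[k][1]),.03))
# deck direction: back edge & front edge
p=[at(a,ta(q),z) for q,z in [((600,74),.03),((100,40),.03),((588,290),.03),((70,246),.03)]]
p2=[at(a,ta(q),.044) for q in [((588,299)),((70,256))]]
print(p,p2)
for u,v in [(p[0],p[1]),(p[2],p[3]),p2]: d=v-u; print(np.degrees(np.arctan2(d[1],d[0])))
```

```text
t1 [0.5258 0.2042 0.1063] err 0.0070731807006238455
t2 [0.5255 0.1375 0.1071] err 0.005905618487361794
t3 [0.5241 0.0717 0.1061] err 0.007292692206350447
t4 [0.5155 0.0091 0.1058] err 0.004332262442715196
spare [ 0.4244 -0.2387  0.0776] err 0.002120135605786437
deckBR [ 0.5954 -0.1356  0.0239] err 0.007256999034111394
deckFR [ 0.4204 -0.1266  0.0291] err 0.006949748129577996
t1 [0.5225 0.2011 0.112 ] [0.534  0.1971 0.112 ]
t2 [0.5228 0.1351 0.112 ] [0.5327 0.1316 0.112 ]
t3 [0.5208 0.0691 0.112 ] [0.5328 0.0652 0.112 ]
t4 [0.5134 0.0077 0.112 ] [0.5237 0.0015 0.112 ]
spare [ 0.4236 -0.2387  0.082 ] [ 0.4304 -0.2428  0.082 ]
deckBR [ 0.5919 -0.1372  0.03  ] [ 0.6033 -0.1401  0.03  ]
deckFR [ 0.4178 -0.1288  0.03  ] [ 0.4242 -0.1257  0.03  ]
[array([ 0.5919, -0.1372,  0.03  ]), array([0.6134, 0.2694, 0.03  ]), array([ 0.4178, -0.1288,  0.03  ]), array([0.4461, 0.2877, 0.03  ])] [array([ 0.4109, -0.1276,  0.044 ]), array([0.4382, 0.2842, 0.044 ])]
86.96764476736847
86.10063420671963
86.21429114063825
```

```bash
cat >> h.py <<'E'
def rows(target, ang=None, n=5, vmax=38., wmax=6.5, pr=True):
    """rows from measured pose to TCP target (m), tool-x angle (deg, world)"""
    s=bot.read_state(); p=np.array(s['position'])*1000; R=np.array(s['tcp_rot'])
    a=np.degrees(np.arctan2(R[1,0],R[0,0])); t=np.array(target)*1000
    if ang is None: ang=a
    da=(ang-a+180)%360-180
    N=max(int(np.ceil(np.linalg.norm(t-p)/vmax)),int(np.ceil(abs(da)/wmax)),1)
    N=int(np.ceil(N/n)*n)
    st=(t-p)/N; out=[]
    for i in range(N):
        al=np.radians(a+da*i/N)
        X=np.array([np.cos(al),np.sin(al),0]);Y=np.array([np.sin(al),-np.cos(al),0])
        out.append([[round(float(st@X),1),round(float(st@Y),1),round(float(-st[2]),1)],round(float(-np.radians(da/N)),3)])
    if pr:
        print('at',p.round(1),round(a,2),'F',np.round(s['force'],2),'op',round(float(s['opening'])*87,1),'t',round(s['time_s'],2))
        for i in range(0,N,n): print(json.dumps(out[i:i+n]))
    return out
E
python3 -c "
from h import *
rows([.46,-.13,.33],-3.5)"
```

```text
at [ 187.6 -596.1  222.5] -72.54 F [0.4  0.23 0.04] op 87.2 t 1.0
[[[-24.2, -26.7, -7.2], -0.08], [[-22.0, -28.5, -7.2], -0.08], [[-19.6, -30.2, -7.2], -0.08], [[-17.1, -31.7, -7.2], -0.08], [[-14.5, -32.9, -7.2], -0.08]]
[[[-11.8, -34.0, -7.2], -0.08], [[-9.1, -34.8, -7.2], -0.08], [[-6.3, -35.4, -7.2], -0.08], [[-3.4, -35.8, -7.2], -0.08], [[-0.5, -36.0, -7.2], -0.08]]
[[[2.4, -35.9, -7.2], -0.08], [[5.3, -35.6, -7.2], -0.08], [[8.1, -35.1, -7.2], -0.08], [[10.9, -34.3, -7.2], -0.08], [[13.6, -33.3, -7.2], -0.08]]
```

send_rows(motion=[[[-24, -27, -7], -0.08], [[-22, -28, -7], -0.08], [[-20, -30, -7], -0.08], [[-17, -32, -7], -0.08], [[-14, -33, -7], -0.08]])

```text
time_s: 1.42
position: [0.2766, -0.4434, 0.2556]
tcp_rot: [[0.652, -0.758, -0.001], [-0.758, -0.652, -0.004], [0.003, 0.004, -1.0]]
force: [0.1, 0.8, -0.2]
opening: 1.001
```

send_rows(motion=[[[-12, -34, -7], -0.08], [[-9, -35, -7], -0.08], [[-6, -35, -7], -0.08], [[-3, -36, -7], -0.08], [[0, -36, -7], -0.08]])

```text
time_s: 1.83
position: [0.3694, -0.2797, 0.2922]
tcp_rot: [[0.904, -0.428, 0.001], [-0.428, -0.904, -0.006], [0.003, 0.005, -1.0]]
force: [0.1, -0.3, -0.6]
opening: 0.997
```

send_rows(motion=[[[2, -36, -7], -0.08], [[5, -36, -7], -0.08], [[8, -35, -7], -0.08], [[11, -34, -7], -0.08], [[14, -33, -7], -0.08]])

```text
time_s: 2.25
position: [0.4585, -0.1131, 0.3297]
tcp_rot: [[1.0, -0.023, 0.004], [-0.023, -1.0, -0.008], [0.004, 0.008, -1.0]]
force: [0.9, -0.9, 0.8]
opening: 1.0
```

```bash
python3 -c "
from h import *
c=capture('wrist'); np.save('w1.npy',c,allow_pickle=True); cv2.imwrite('pics/w1.png',cv2.resize(c['image'],None,fx=1.5,fy=1.5))
print(ray(c,[256,192]))
rows([.50,0.03,.36],-3.5)"
```

```text
(array([ 0.45991558, -0.03767651,  0.49167168]), array([-0.00229825, -0.27854213, -0.96042176]))
at [ 461.8 -107.4  331.2] -0.87 F [1.59 2.65 0.67] op 86.7 t 2.3
[[[7.2, -27.6, -5.8], 0.009], [[7.0, -27.7, -5.8], 0.009], [[6.7, -27.7, -5.8], 0.009], [[6.5, -27.8, -5.8], 0.009], [[6.2, -27.8, -5.8], 0.009]]
```

View pics/w1.png

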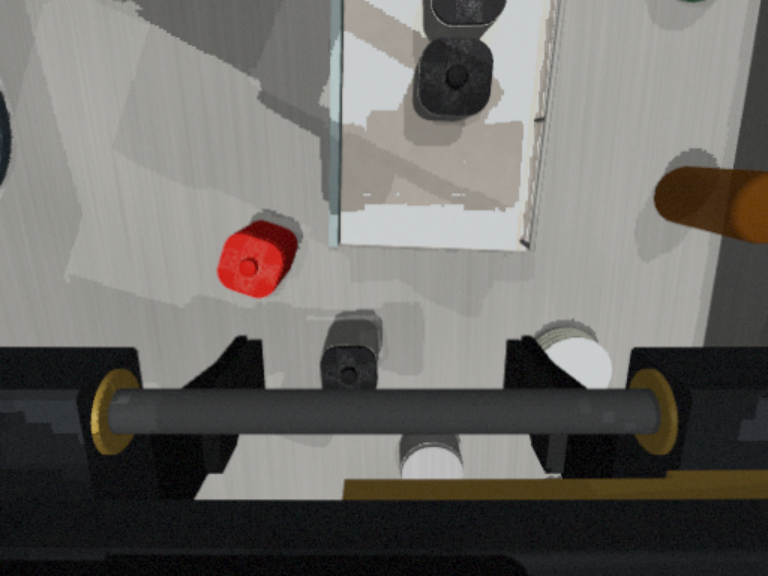

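The wrist picture shows the spare (black lid, knob at (348,376)), the red look-alike at (257,258), tin4's knob at (457,76) and the open deck end from (340,245) to (530,249). Next view is over the row.

send_rows(motion=[[[7, -28, -6], 0.009], [[7, -28, -6], 0.009], [[7, -28, -6], 0.009], [[6, -28, -6], 0.009], [[6, -28, -6], 0.009]])

```text
time_s: 2.72
position: [0.5005, 0.0361, 0.3625]
tcp_rot: [[0.998, -0.063, 0.012], [-0.063, -0.998, -0.006], [0.012, 0.005, -1.0]]
force: [0.1, -0.3, -0.5]
opening: 0.996
```

send_rows(motion=[[[0, 0, 0], 0], [[0, 0, 0], 0], [[0, 0, 0], 0], [[0, 0, 0], 0], [[0, 0, 0], 0]])

```text
time_s: 3.13
position: [0.501, 0.0391, 0.3634]
tcp_rot: [[0.998, -0.058, 0.014], [-0.058, -0.998, -0.005], [0.015, 0.005, -1.0]]
force: [-0.3, 0.3, -0.8]
opening: 0.996
```

```bash
python3 -c "
from h import *
c=capture('wrist'); np.save('w2.npy',c,allow_pickle=True); cv2.imwrite('pics/w2.png',cv2.resize(c['image'],None,fx=1.5,fy=1.5))
print(ray(c,[256,192]))
rows([.50,0.03,.36],-3.5)"
```

```text
(array([0.50329114, 0.11402526, 0.52567997]), array([-0.0019064 , -0.27582768, -0.96120571]))
at [501.   38.9 363.4] -3.32 F [0.98 0.03 0.4 ] op 86.9 t 3.18
[[[-0.1, 1.8, 0.7], 0.001], [[-0.1, 1.8, 0.7], 0.001], [[-0.1, 1.8, 0.7], 0.001], [[-0.1, 1.8, 0.7], 0.001], [[-0.1, 1.8, 0.7], 0.001]]
```

View pics/w2.png

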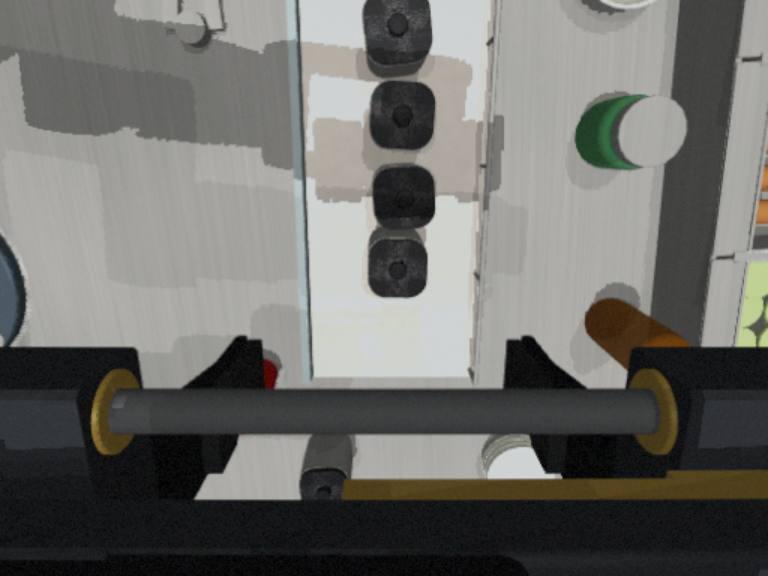

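The wrist picture shows all four tins, with knobs at (398,24), (402,115), (403,199) and (398,270). The rail edge runs from (293,0) to (308,380), and the open end of the deck lies at row 378.

Run:
```python
from h import *
np.set_printoptions(precision=4,suppress=True)
a=np.load('a.npy',allow_pickle=True).item();w1=np.load('w1.npy',allow_pickle=True).item();w2=np.load('w2.npy',allow_pickle=True).item()
q=lambda p:np.array(p)/1.5-.17
ta=lambda p:np.array(p)/3.8+[140,160]-.37
K2={'t1':(398,24),'t2':(402,115),'t3':(403,199),'t4':(398,270)}
KT={'t1':(163,146),'t2':(250,147),'t3':(337,151),'t4':(418,162)}
for k in K2: print(k,at(w2,q(K2[k]),.113),'top',at(a,ta(KT[k]),.113),'tri',*tri(w2,q(K2[k]),a,ta(KT[k])))
print('t4 w1w2',tri(w1,q((457,76)),w2,q((398,270))))
print('spare w1',at(w1,q((348,376)),.083),'top',at(a,ta((737,286)),.083),'tri w1,w2',tri(w1,q((348,376)),w2,q((323,491))))
print('FR',tri(w1,q((340,245)),w2,q((312,378))),at(w1,q((340,245)),.03),at(w2,q((312,378)),.03))
cv2.imwrite('pics/w2c.png',cv2.resize(w2['image'][0:260,180:350],None,fx=2.3,fy=2.3,interpolation=cv2.INTER_CUBIC)); 
cv2.imwrite('pics/w1c.png',cv2.resize(w1['image'][120:265,140:400],None,fx=3,fy=3,interpolation=cv2.INTER_CUBIC));
```

```text
t1 [0.5251 0.2045 0.113 ] top [0.5225 0.201  0.113 ] tri [0.5205 0.1916 0.1695] 0.0034525711859743147
t2 [0.525  0.1386 0.113 ] top [0.5227 0.135  0.113 ] tri [0.5277 0.1426 0.0487] 0.0014615565732905235
t3 [0.5226 0.0722 0.113 ] top [0.5207 0.0691 0.113 ] tri [0.5228 0.0703 0.0937] 0.0015578395142406558
t4 [0.5154 0.0114 0.113 ] top [0.5134 0.0076 0.113 ] tri [0.515  0.0078 0.0983] 0.0015805883224298846
t4 w1w2 (array([0.5155, 0.0105, 0.1095]), np.float64(2.1489655851891832e-05))
spare w1 [ 0.4237 -0.2394  0.083 ] top [ 0.4237 -0.2385  0.083 ] tri w1,w2 (array([ 0.4217, -0.2469,  0.0673]), np.float64(0.0012751301481818851))
FR (array([ 0.4167, -0.1271,  0.03  ]), np.float64(0.0013889090387125941)) [ 0.4174 -0.1273  0.03  ] [ 0.416 -0.127  0.03 ]
```

View pics/w2c.png

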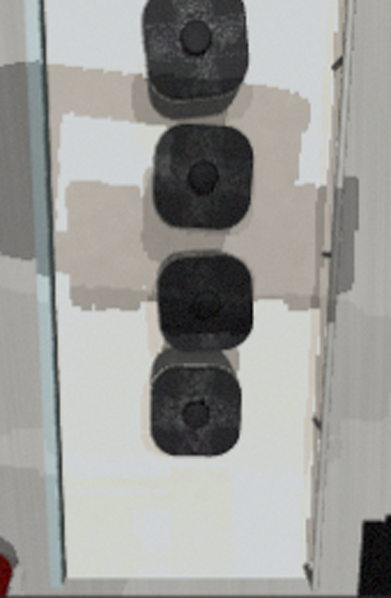

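View pics/w1c.png

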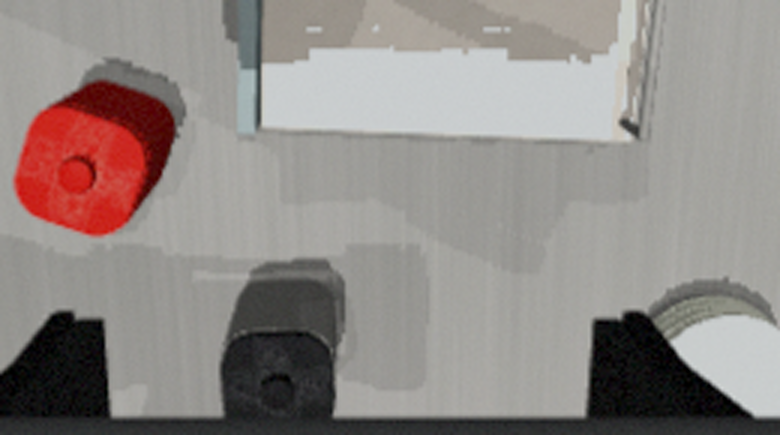

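Run:
```python
from h import *
np.set_printoptions(precision=4,suppress=True)
w1=np.load('w1.npy',allow_pickle=True).item();w2=np.load('w2.npy',allow_pickle=True).item()
c2=lambda p:(np.array(p)+.5)/2.3+[180,0]-.5
c1=lambda p:(np.array(p)+.5)/3+[140,120]-.5
L=at(w1,c1((258,129)),.03);Rr=at(w1,c1((640,141)),.03);print('w1 FR,BR',L,Rr,np.linalg.norm(L-Rr),'ang',np.degrees(np.arctan2(*(Rr-L)[[1,0]])))
L=at(w2,c2((64,580)),.03);Rr=at(w2,c2((313,583)),.03);print('w2',L,Rr,np.linalg.norm(L-Rr),'ang',np.degrees(np.arctan2(*(Rr-L)[[1,0]])))
print('rail outer w1',at(w1,c1((240,132)),.044), 'top inner', at(w1,c1((262,80)),.044))
# rail outer edge top in w2
u=[at(w2,c2(p),.044) for p in [(26,0),(40,300),(53,580)]]; print('rail outer',u)
# rail inner edge
u=[at(w2,c2(p),.044) for p in [(45,0),(54,300),(65,580)]]; print('rail inner',u, np.degrees(np.arctan2(u[2][1]-u[0][1],u[2][0]-u[0][0])))
# guard top posts 32 mm above deck, x=84
u=[at(w2,c2(p),.062) for p in [(338,62),(327,255),(318,423),(307,570)]]; print('posts',u)
# bounding lids
for n,l,r in [('t1',(144,52),(249,47)),('t2',(154,180),(253,172)),('t3',(158,302),(253,302)),('t4',(151,412),(241,412))]:
    A,B=at(w2,c2(l),.105),at(w2,c2(r),.105);print(n,(A+B)/2,np.linalg.norm(A-B))
```

```text
w1 FR,BR [ 0.4162 -0.1266  0.03  ] [ 0.6    -0.1369  0.03  ] 0.18413692772538123 ang -3.205290576347555
w2 [ 0.4155 -0.127   0.03  ] [ 0.5964 -0.1413  0.03  ] 0.18145943919233404 ang -4.49396077386652
rail outer w1 [ 0.4091 -0.1251  0.044 ] top inner [ 0.4205 -0.1011  0.044 ]
rail outer [array([0.4321, 0.2443, 0.044 ]), array([0.4221, 0.0748, 0.044 ]), array([ 0.4103, -0.1197,  0.044 ])]
rail inner [array([0.443 , 0.2437, 0.044 ]), array([0.4309, 0.0742, 0.044 ]), array([ 0.4187, -0.1203,  0.044 ])] -93.8167860577314
posts [array([0.6071, 0.1986, 0.062 ]), array([0.6005, 0.0927, 0.062 ]), array([ 0.5944, -0.0119,  0.062 ]), array([ 0.5864, -0.1148,  0.062 ])]
t1 [0.5252 0.2005 0.105 ] 0.05358484295785596
t2 [0.5259 0.1393 0.105 ] 0.05277075339048639
t3 [0.5238 0.0732 0.105 ] 0.05280205071368431
t4 [0.5154 0.0107 0.105 ] 0.052068986670320117
```

```bash
python3 -c "
from h import *
rows([.517,0.011,.15],-3.7,vmax=25)"
```

```text
at [501.   38.9 363.4] -3.32 F [0.98 0.03 0.4 ] op 86.9 t 3.18
[[[1.8, 2.7, 21.3], 0.001], [[1.8, 2.7, 21.3], 0.001], [[1.8, 2.7, 21.3], 0.001], [[1.8, 2.7, 21.3], 0.001], [[1.8, 2.7, 21.3], 0.001]]
[[[1.8, 2.7, 21.3], 0.001], [[1.8, 2.7, 21.3], 0.001], [[1.8, 2.7, 21.3], 0.001], [[1.8, 2.7, 21.3], 0.001], [[1.8, 2.7, 21.3], 0.001]]
```

send_rows(motion=[[[1.5, 2.5, 21], 0.001], [[1.5, 2.5, 21], 0.001], [[1.5, 2.5, 21], 0.001], [[1.5, 2.5, 21], 0.001], [[1.5, 2.5, 21], 0.001]])

```text
time_s: 3.6
position: [0.5133, 0.0195, 0.2604]
tcp_rot: [[0.997, -0.071, 0.028], [-0.071, -0.997, -0.009], [0.029, 0.007, -1.0]]
force: [-0.4, -0.4, -0.1]
opening: 0.999
```

send_rows(motion=[[[1.5, 2.5, 21], 0.001], [[1.5, 2.5, 21], 0.001], [[1.5, 2.5, 21], 0.001], [[1.5, 2.5, 20], 0.001], [[0, 0, 0], 0]])

```text
time_s: 4.02
position: [0.5181, 0.0023, 0.17]
tcp_rot: [[0.996, -0.084, 0.021], [-0.084, -0.996, -0.008], [0.021, 0.007, -1.0]]
force: [0.1, 0.8, -0.5]
opening: 1.002
```

```bash
python3 -c "
from h import *
print(bot.read_state()['tcp_rot'])
rows([.517,0.011,.053],-3.7,vmax=18)"
```

```text
[[ 0.99625203 -0.0839482   0.02084707]
 [-0.08378816 -0.99644787 -0.00843678]
 [ 0.02148128  0.00665842 -0.99974708]]
at [518.1   2.3 170. ] -4.81 F [ 0.07  0.83 -0.5 ] op 87.2 t 4.02
[[[-0.2, -0.9, 11.7], -0.002], [[-0.2, -0.9, 11.7], -0.002], [[-0.2, -0.9, 11.7], -0.002], [[-0.2, -0.9, 11.7], -0.002], [[-0.2, -0.9, 11.7], -0.002]]
[[[-0.2, -0.9, 11.7], -0.002], [[-0.2, -0.9, 11.7], -0.002], [[-0.2, -0.9, 11.7], -0.002], [[-0.2, -0.9, 11.7], -0.002], [[-0.2, -0.9, 11.7], -0.002]]
```

send_rows(motion=[[[-0.4, -1.8, 12], -0.002], [[-0.4, -1.8, 12], -0.002], [[-0.4, -1.8, 12], -0.002], [[-0.4, -1.8, 12], -0.002], [[-0.4, -1.8, 12], -0.002]])

```text
time_s: 4.43
position: [0.5215, 0.0063, 0.1125]
tcp_rot: [[0.996, -0.081, 0.028], [-0.081, -0.997, -0.01], [0.028, 0.008, -1.0]]
force: [0.4, -0.9, -0.0]
opening: 0.999
```

```bash
python3 -c "
from h import *
print(bot.read_state()['tcp_rot'])
rows([.517,0.011,.053],-3.7,vmax=18)"
```

```text
[[ 0.99631923 -0.08112333  0.02769466]
 [-0.0808634  -0.99667112 -0.01038182]
 [ 0.02844468  0.00810412 -0.99956252]]
at [521.5   6.3 112.5] -4.64 F [ 0.4  -0.92 -0.02] op 86.9 t 4.43
[[[-1.0, -0.9, 11.9], -0.003], [[-1.0, -0.9, 11.9], -0.003], [[-1.0, -0.9, 11.9], -0.003], [[-1.0, -0.9, 11.9], -0.003], [[-1.0, -0.9, 11.9], -0.003]]
```

send_rows(motion=[[[0, 0, -41], 0], [[0, 0, 0], 0], [[0, 0, -41], 0], [[0, 0, 0], 0], [[0, 0, 0], 0]])

```text
time_s: 4.85
position: [0.5168, 0.0049, 0.1798]
tcp_rot: [[0.996, -0.086, -0.004], [-0.086, -0.996, -0.004], [-0.004, 0.004, -1.0]]
force: [-0.3, 0.4, -0.0]
opening: 0.997
```

```bash
python3 -c "
from h import *
s=bot.read_state();print(s['tcp_rot'][:,2],s['position'],s['joint_positions'],s['qvel'])
"
```

```text
[-0.00387894 -0.00415566 -0.99998384] [0.51682302 0.00487929 0.17979049] [-11.69248637  25.45837113  99.9293786   -0.34053221  54.7821111
  -6.56659024] [-0.2238551  -4.50851694 -5.3390895   0.31628885  1.26840174 -0.01138804]
```

send_rows(motion=[[[0, 0, -35], 0], [[0, 0, 0], 0], [[0, -1.5, 12], -0.003], [[0, -1.5, 12], -0.003], [[0, -1.5, 12], -0.003]])

```text
time_s: 5.27
position: [0.5242, 0.0061, 0.1901]
tcp_rot: [[0.997, -0.08, 0.022], [-0.08, -0.997, -0.01], [0.023, 0.008, -1.0]]
force: [-0.5, 1.2, 0.1]
opening: 0.998
```

send_rows(motion=[[[0, -1, 12], -0.003], [[0, -1, 12], -0.003], [[0, -1, 12], -0.003], [[0, -1, 12], -0.003], [[0, -1, 12], -0.003]])

```text
time_s: 5.68
position: [0.5303, 0.0084, 0.1359]
tcp_rot: [[0.997, -0.067, 0.042], [-0.067, -0.998, -0.014], [0.043, 0.011, -0.999]]
force: [0.2, -0.4, 0.1]
opening: 0.997
```

```bash
python3 -c "
from h import *
print(bot.read_state()['tcp_rot'][:,2])
rows([.517,0.011,.053],-3.7,vmax=18)"
```

```text
[ 0.04181741 -0.01355762 -0.99903328]
at [530.3   8.4 135.9] -3.84 F [ 0.19 -0.4   0.08] op 86.7 t 5.68
[[[-2.7, -0.3, 16.6], -0.0], [[-2.7, -0.3, 16.6], -0.0], [[-2.7, -0.3, 16.6], -0.0], [[-2.7, -0.3, 16.6], -0.0], [[-2.7, -0.3, 16.6], -0.0]]
```

send_rows(motion=[[[0, 0, -41], 0], [[0, 0, 0], 0], [[0, 0, -41], 0], [[0, 0, 0], 0], [[0, 0, 0], 0]])

```text
time_s: 6.1
position: [0.5255, 0.0083, 0.2057]
tcp_rot: [[0.997, -0.07, 0.023], [-0.07, -0.998, -0.01], [0.024, 0.008, -1.0]]
force: [-1.2, 0.4, -0.5]
opening: 0.998
```

send_rows(motion=[[[0, 0, 0], 0], [[0, 0, 0], 0], [[0, 0, 0], 0], [[0, 0, 0], 0], [[0, 0, 0], 0]])

```text
time_s: 6.52
position: [0.5271, 0.0075, 0.2106]
tcp_rot: [[0.997, -0.071, 0.036], [-0.071, -0.997, -0.012], [0.036, 0.01, -0.999]]
force: [0.0, -0.7, 0.6]
opening: 0.997
```

```bash
python3 -c "
from h import *
s=bot.read_state();print(s['tcp_rot'][:,2],s['position'],s['joint_positions'],s['qvel'])
"
```

```text
[ 0.035547   -0.0123668  -0.99929149] [0.52708155 0.00750223 0.21060878] [-11.16212819  22.82606819  98.33018083  -0.35996304  56.70841184
  -6.90796131] [-0.0264001  -0.46859938  0.29464524 -0.05248404 -0.148363    0.08614761]
```

send_rows(motion=[[[0, 0, 41], 0], [[0, 0, 0], 0], [[0, 0, 41], 0], [[0, 0, 0], 0], [[0, 0, 0], 0]])

```text
time_s: 6.93
position: [0.5318, 0.0063, 0.1321]
tcp_rot: [[0.997, -0.071, 0.031], [-0.07, -0.997, -0.012], [0.032, 0.009, -0.999]]
force: [0.0, -0.3, 1.2]
opening: 0.997
```

```bash
python3 -c "
from h import *
s=bot.read_state();print(s['tcp_rot'][:,2],s['position'],s['joint_positions'],s['qvel'])
"
```

```text
[ 0.03148019 -0.01152129 -0.99943797] [0.5317772  0.00632133 0.13210686] [-11.19159382  30.01097509 101.74391004  -0.41116085  46.34797313
  -6.86220565] [-2.89445175e-01  4.05893891e+00  2.55300577e+00 -1.76290541e-01
  1.16259355e+00 -3.22952417e-03]
```

send_rows(motion=[[[0, 0, -14], 0], [[0, 0, -14], 0], [[0, 0, -14], 0], [[0, 0, -14], 0], [[0, 0, -14], 0]])

```text
time_s: 7.35
position: [0.5288, 0.0075, 0.2157]
tcp_rot: [[0.997, -0.071, 0.038], [-0.07, -0.997, -0.013], [0.039, 0.01, -0.999]]
force: [-0.7, 0.1, -0.5]
opening: 1.0
```

send_rows(motion=[[[0, 0, 0], 0], [[0, 0, 0], 0], [[0, 0, 0], 0], [[0, 0, 0], 0], [[0, 0, 0], 0]])

```text
time_s: 7.77
position: [0.5319, 0.0073, 0.2292]
tcp_rot: [[0.996, -0.07, 0.061], [-0.069, -0.997, -0.017], [0.062, 0.013, -0.998]]
force: [-0.3, -0.3, 0.2]
opening: 1.006
```

```bash
python3 -c "
from h import *
s=bot.read_state();print(s['tcp_rot'][:,2],s['position'],s['joint_positions'],s['qvel'])
"
```

```text
[ 0.06090453 -0.01711929 -0.99799678] [0.53185812 0.00727063 0.22924245] [-11.09099604  21.19783394  97.52914956  -0.34474425  57.65795571
  -6.912394  ] [ 0.0072374  -0.2789716   0.50063935  0.01075643  0.29498326 -0.01925921]
```

send_rows(motion=[[[0, 0, 14], 0], [[0, 0, 14], 0], [[0, 0, 14], 0], [[0, 0, 14], 0], [[0, 0, 14], 0]])

```text
time_s: 8.18
position: [0.5369, 0.0059, 0.1575]
tcp_rot: [[0.996, -0.07, 0.063], [-0.069, -0.997, -0.018], [0.064, 0.013, -0.998]]
force: [0.2, -0.0, 0.9]
opening: 0.996
```

send_rows(motion=[[[0, 0, 0], 0], [[0, 0, 0], 0], [[0, 0, 0], 0], [[0, 0, 0], 0], [[0, 0, 0], 0]])

```text
time_s: 8.6
position: [0.5339, 0.0063, 0.1534]
tcp_rot: [[0.996, -0.07, 0.052], [-0.07, -0.997, -0.015], [0.053, 0.012, -0.999]]
force: [0.2, 0.5, -0.1]
opening: 1.001
```

```bash
python3 -c "
from h import *
s=bot.read_state();print(s['tcp_rot'][:,2],s['position'],s['joint_positions'],s['qvel'])
"
```

```text
[ 0.05222399 -0.01541339 -0.99851644] [0.53394569 0.0063467  0.15343889] [-11.14831832  27.81672414 101.33843703  -0.38903949  47.73743066
  -6.87751621] [ 0.00408666 -0.54648527 -0.56754347 -0.11742321  0.24507615 -0.01779957]
```

send_rows(motion=[[[0, 0, -41], 0], [[0, 0, 0], 0], [[0, 0, -41], 0], [[0, 0, 0], 0], [[0, 0, 0], 0]])

```text
time_s: 9.02
position: [0.5306, 0.0074, 0.2311]
tcp_rot: [[0.996, -0.07, 0.049], [-0.07, -0.997, -0.015], [0.05, 0.011, -0.999]]
force: [-0.3, 0.0, -0.9]
opening: 0.999
```

send_rows(motion=[[[0, 0, 0], 0], [[0, 0, 0], 0], [[0, 0, 0], 0], [[0, 0, 0], 0], [[0, 0, 0], 0]])

```text
time_s: 9.43
position: [0.5314, 0.0074, 0.2331]
tcp_rot: [[0.996, -0.07, 0.055], [-0.069, -0.997, -0.016], [0.056, 0.012, -0.998]]
force: [-0.1, 0.3, -0.1]
opening: 0.997
```

```bash
python3 -c "
from h import *
s=bot.read_state();print(s['tcp_rot'][:,2],s['position'],s['joint_positions'],s['qvel'])
"
```

```text
[ 0.05453962 -0.01574457 -0.99838747] [0.53142018 0.00741175 0.23314395] [-11.08915347  21.01368962  97.05402114  -0.33267117  58.69089723
  -6.92013718] [ 0.04194424  0.18614457  0.45445299  0.04628284 -0.06206164  0.03285502]
```

send_rows(motion=[[[20, 0, 0], 0], [[20, 0, 0], 0], [[20, 0, 0], 0], [[20, 0, 0], 0], [[20, 0, 0], 0]])

```text
time_s: 9.85
position: [0.6272, 0.0017, 0.2353]
tcp_rot: [[0.997, -0.07, 0.042], [-0.069, -0.997, -0.014], [0.043, 0.011, -0.999]]
force: [-0.0, 0.2, -0.3]
opening: 1.001
```

send_rows(motion=[[[0, 0, 0], 0], [[0, 0, 0], 0], [[0, 0, 0], 0], [[0, 0, 0], 0], [[0, 0, 0], 0]])

```text
time_s: 10.27
position: [0.6274, 0.0015, 0.2326]
tcp_rot: [[0.997, -0.07, 0.039], [-0.069, -0.997, -0.013], [0.04, 0.01, -0.999]]
force: [0.4, -0.4, -0.8]
opening: 0.997
```

```bash
python3 -c "
from h import *
s=bot.read_state();print(s['tcp_rot'][:,2],s['position'],s['joint_positions'],s['qvel'])
"
```

```text
[ 0.03878666 -0.01317874 -0.99916061] [0.62735015 0.00145201 0.23257452] [-9.87929301 28.88326855 82.89372659 -0.3972156  65.9039274  -5.7252617 ] [ 0.07026224 -0.50860784  1.60964544 -0.02039081  0.14428457 -0.04499263]
```

send_rows(motion=[[[-41, 0, 0], 0], [[0, 0, 0], 0], [[-41, 0, 0], 0], [[0, 0, 0], 0], [[0, 0, 0], 0]])

```text
time_s: 10.68
position: [0.5414, 0.0089, 0.2242]
tcp_rot: [[0.998, -0.069, 0.01], [-0.069, -0.998, -0.008], [0.01, 0.007, -1.0]]
force: [0.9, 0.3, 1.0]
opening: 0.999
```

send_rows(motion=[[[0, 0, 0], 0], [[0, 0, 0], 0], [[0, 0, 0], 0], [[0, 0, 0], 0], [[0, 0, 0], 0]])

```text
time_s: 11.1
position: [0.5424, 0.0089, 0.2258]
tcp_rot: [[0.998, -0.069, 0.012], [-0.069, -0.998, -0.008], [0.013, 0.008, -1.0]]
force: [-0.1, 0.5, -0.7]
opening: 0.997
```

```bash
python3 -c "
from h import *
s=bot.read_state();print(s['tcp_rot'][:,2],s['position'],s['joint_positions'],s['qvel'])
"
```

```text
[ 0.01249154 -0.00846063 -0.99988618] [0.54242683 0.0089426  0.22582822] [-10.66427479  23.35380425  94.28193288  -0.39110531  61.57172481
  -6.51810114] [-0.02523725  0.19826299 -1.08915154 -0.10104958 -0.08290649  0.1138997 ]
```

send_rows(motion=[[[-26, 0, 0], 0], [[0, 0, 0], 0], [[0, 0, 6], 0], [[0, 0, 12], 0], [[0, 0, 12], 0]])

```text
time_s: 11.52
position: [0.5215, 0.0096, 0.197]
tcp_rot: [[0.997, -0.069, 0.023], [-0.069, -0.998, -0.01], [0.023, 0.009, -1.0]]
force: [-0.5, -0.7, -0.3]
opening: 1.0
```

send_rows(motion=[[[0, 0, 12], 0], [[0, 0, 12], 0], [[0, 0, 12], 0], [[0, 0, 8], 0], [[0, 0, 4], 0]])

```text
time_s: 11.93
position: [0.5257, 0.0084, 0.1443]
tcp_rot: [[0.997, -0.069, 0.024], [-0.069, -0.998, -0.011], [0.024, 0.009, -1.0]]
force: [0.6, -0.4, -1.1]
opening: 0.999
```

```bash
python3 -c "
from h import *
s=bot.read_state();print(s['tcp_rot'][:,2],s['position'],s['joint_positions'],s['qvel'])
rows([.5165,0.011,.053],-3.7,vmax=12)"
```

```text
[ 0.02363795 -0.01052106 -0.99966522] [0.52570677 0.00844255 0.14429243] [-11.07078812  28.65147908 101.69457826  -0.44465837  48.20971854
  -6.80582485] [ 0.00832648  5.33976559  1.63886035 -0.0999093  -7.05992363  0.03848725]
at [525.7   8.4 144.3] -3.97 F [ 0.61 -0.36 -1.08] op 86.9 t 11.93
[[[-0.9, -0.2, 9.1], -0.0], [[-0.9, -0.2, 9.1], -0.0], [[-0.9, -0.2, 9.1], -0.0], [[-0.9, -0.2, 9.1], -0.0], [[-0.9, -0.2, 9.1], -0.0]]
[[[-0.9, -0.2, 9.1], -0.0], [[-0.9, -0.2, 9.1], -0.0], [[-0.9, -0.2, 9.1], -0.0], [[-0.9, -0.2, 9.1], -0.0], [[-0.9, -0.2, 9.1], -0.0]]
```

send_rows(motion=[[[15, 0, 0], 0], [[15, 0, 0], 0], [[15, 0, 0], 0], [[15, 0, 0], 0], [[10, 0, 0], 0]])

```text
time_s: 12.35
position: [0.5957, 0.0039, 0.1429]
tcp_rot: [[0.997, -0.069, 0.016], [-0.069, -0.998, -0.009], [0.017, 0.008, -1.0]]
force: [0.3, -0.5, -0.0]
opening: 1.001
```

send_rows(motion=[[[0, 0, 0], 0], [[-41, 0, 0], 0], [[0, 0, 0], 0], [[-37, 0, 0], 0], [[0, 0, 0], 0]])

```text
time_s: 12.77
position: [0.5192, 0.0099, 0.1379]
tcp_rot: [[0.998, -0.069, -0.0], [-0.069, -0.998, -0.006], [0.0, 0.006, -1.0]]
force: [-2.1, 0.9, -1.1]
opening: 1.002
```

send_rows(motion=[[[0, 0, 0], 0], [[0, 0, 0], 0], [[0, 0, 0], 0], [[0, 0, 0], 0], [[0, 0, 0], 0]])

```text
time_s: 13.18
position: [0.5184, 0.0103, 0.1385]
tcp_rot: [[0.998, -0.069, -0.001], [-0.069, -0.998, -0.006], [-0.001, 0.006, -1.0]]
force: [-0.3, 0.3, -0.0]
opening: 1.001
```

```bash
python3 -c "
from h import *
s=bot.read_state();print(s['tcp_rot'][:,2],s['position'],s['joint_positions'],s['qvel'])
rows([.5165,0.011,.053],-3.7,vmax=12)"
```

```text
[-0.00111785 -0.00590999 -0.99998191] [0.51836752 0.01027024 0.13851828] [-11.01944358  29.19135208 101.92719428  -0.45745655  48.88050161
  -6.78919563] [ 0.05518136  0.28831933 -0.83896511  0.02782298  0.10826603 -0.02571521]
at [518.4  10.3 138.5] -3.93 F [-0.27  0.32 -0.03] op 87.1 t 13.18
[[[-0.2, -0.1, 8.6], -0.0], [[-0.2, -0.1, 8.6], -0.0], [[-0.2, -0.1, 8.6], -0.0], [[-0.2, -0.1, 8.6], -0.0], [[-0.2, -0.1, 8.6], -0.0]]
[[[-0.2, -0.1, 8.6], -0.0], [[-0.2, -0.1, 8.6], -0.0], [[-0.2, -0.1, 8.6], -0.0], [[-0.2, -0.1, 8.6], -0.0], [[-0.2, -0.1, 8.6], -0.0]]
```

Tilt is nulled at −0.001 rad. Now I'll descend around tin4.

send_rows(motion=[[[-0.3, -0.2, 6], 0], [[-0.3, -0.2, 9], 0], [[-0.3, -0.2, 9], 0], [[-0.3, -0.2, 9], 0], [[-0.3, -0.2, 9], 0]])

```text
time_s: 13.6
position: [0.5208, 0.0105, 0.0945]
tcp_rot: [[0.998, -0.069, 0.006], [-0.069, -0.998, -0.007], [0.006, 0.007, -1.0]]
force: [-0.9, 0.6, 0.2]
opening: 0.997
```

send_rows(motion=[[[-0.3, -0.2, 9], 0], [[-0.3, -0.2, 9], 0], [[-0.3, -0.2, 9], 0], [[-0.3, -0.2, 9], 0], [[-0.3, -0.2, 7], 0]])

```text
time_s: 14.02
position: [0.5178, 0.0116, 0.0446]
tcp_rot: [[0.998, -0.069, 0.001], [-0.069, -0.998, -0.006], [0.002, 0.006, -1.0]]
force: [-0.2, -0.2, 0.0]
opening: 0.999
```

```bash
python3 -c "
from h import *
s=bot.read_state();print(s['tcp_rot'][:,2],s['position'],s['joint_positions'],s['qvel'])
rows([.5165,0.011,.053],-3.7,vmax=12)"
```

```text
[ 0.00137071 -0.0063284  -0.99997904] [0.51784321 0.01162306 0.04461454] [-10.88252456  38.59904561 105.28156264  -0.58091254  35.97520996
  -6.47487492] [  0.17799882  10.08220325   2.57724707  -0.14323309 -12.49197591
   0.45967338]
at [517.8  11.6  44.6] -3.94 F [-0.24 -0.16  0.03] op 86.9 t 14.02
[[[-0.3, 0.1, -1.7], -0.001], [[-0.3, 0.1, -1.7], -0.001], [[-0.3, 0.1, -1.7], -0.001], [[-0.3, 0.1, -1.7], -0.001], [[-0.3, 0.1, -1.7], -0.001]]
```

send_rows(motion=[[[0, 0, -5], 0], [[0, 0, -5], 0], [[0, 0, -2], 0], [[0, 0, 0], 0], [[0, 0, 0], 0]])

```text
time_s: 14.43
position: [0.5172, 0.0118, 0.0563]
tcp_rot: [[0.998, -0.069, -0.001], [-0.069, -0.998, -0.006], [-0.0, 0.006, -1.0]]
force: [0.7, -0.4, 0.3]
opening: 1.006
```

```bash
python3 -c "
from h import *
s=bot.read_state();print(s['tcp_rot'][:,2],s['force'])
rows([.517,0.0115,.053],-3.7,vmax=12)"
```

```text
[-8.62978119e-04 -5.91361330e-03 -9.99982142e-01] [ 0.69177329 -0.35171273  0.32269631]
at [517.2  11.8  56.3] -3.94 F [ 0.69 -0.35  0.32] op 87.5 t 14.43
[[[-0.0, 0.1, 0.7], -0.001], [[-0.0, 0.1, 0.7], -0.001], [[-0.0, 0.1, 0.7], -0.001], [[-0.0, 0.1, 0.7], -0.001], [[-0.0, 0.1, 0.7], -0.001]]
```

send_rows(motion=[[[0, 0, 0], 0], [[0, 0, 0], 0], [[0, 0, 0], 0], [[0, 0, 0], 0], [[0, 0, 0], 0]], gripper=0.37)

```text
time_s: 14.85
position: [0.5184, 0.0116, 0.0582]
tcp_rot: [[0.998, -0.069, 0.003], [-0.069, -0.998, -0.007], [0.004, 0.006, -1.0]]
force: [0.1, -0.2, -0.6]
opening: 0.706
```

send_rows(motion=[[[0, 0, 0], 0], [[0, 0, 0], 0], [[0, 0, 0], 0], [[0, 0, 0], 0], [[0, 0, 0], 0]])

```text
time_s: 15.27
position: [0.5162, 0.012, 0.0577]
tcp_rot: [[0.998, -0.068, -0.002], [-0.068, -0.998, -0.006], [-0.001, 0.006, -1.0]]
force: [-0.7, -0.6, 0.3]
opening: 0.631
```

send_rows(motion=[[[0, 0, 0], 0], [[0, 0, 0], 0], [[0, 0, 0], 0], [[0, 0, 0], 0], [[0, 0, 0], 0]], gripper=0.1)

```text
time_s: 15.68
position: [0.5178, 0.0117, 0.0578]
tcp_rot: [[0.998, -0.069, 0.002], [-0.069, -0.998, -0.006], [0.002, 0.006, -1.0]]
force: [0.3, 0.2, 0.7]
opening: 0.876
```

```bash
python3 -c "
from h import *
s=bot.read_state();print(s['tcp_rot'][:,2],s['force'])
rows([.521,0.0727,.056],-3.7,vmax=15)"
```

```text
[ 0.00168649 -0.00644459 -0.99997781] [0.31075063 0.21382689 0.66076108]
at [517.8  11.7  57.8] -3.93 F [0.31 0.21 0.66] op 76.2 t 15.68
[[[-0.2, -12.2, 0.4], -0.001], [[-0.2, -12.2, 0.4], -0.001], [[-0.2, -12.2, 0.4], -0.001], [[-0.2, -12.2, 0.4], -0.001], [[-0.2, -12.2, 0.4], -0.001]]
```

send_rows(motion=[[[-0.2, -12, 0.4], 0], [[-0.2, -14, 0.4], 0], [[-0.2, -14, 0.4], 0], [[-0.2, -12, 0.4], 0], [[0, -6, 0], 0]])

```text
time_s: 16.1
position: [0.522, 0.0727, 0.0557]
tcp_rot: [[0.997, -0.073, 0.003], [-0.073, -0.997, -0.006], [0.003, 0.006, -1.0]]
force: [-0.7, 0.4, -0.2]
opening: 0.901
```

```bash
python3 -c "
from h import *
s=bot.read_state();print(s['tcp_rot'][:,2],s['force'],s['qvel'])
rows([.521,0.0727,.056],-3.7,vmax=15)"
```

```text
[ 0.00293597 -0.00606737 -0.99997728] [-0.68835198  0.38089589 -0.23341133] [ 8.86389289  0.71020949 -2.25978613 -0.28306602  1.61670411  8.61895704]
at [522.   72.7  55.7] -4.21 F [-0.69  0.38 -0.23] op 78.4 t 16.1
[[[-0.2, 0.0, -0.1], -0.002], [[-0.2, 0.0, -0.1], -0.002], [[-0.2, 0.0, -0.1], -0.002], [[-0.2, 0.0, -0.1], -0.002], [[-0.2, 0.0, -0.1], -0.002]]
```

send_rows(motion=[[[-0.8, 0, 0], -0.005], [[0, 0, 0], -0.003], [[0, 0, 0], 0], [[0, 0, 0], 0], [[0, 0, 0], 0]], gripper=0.37)

```text
time_s: 16.52
position: [0.5217, 0.0745, 0.0558]
tcp_rot: [[0.998, -0.061, 0.005], [-0.061, -0.998, -0.006], [0.005, 0.006, -1.0]]
force: [0.4, 0.3, -1.1]
opening: 0.659
```

send_rows(motion=[[[0, 0, 0], 0], [[0, 0, 0], 0], [[0, 0, 0], 0], [[0, 0, 0], 0], [[0, 0, 0], 0]])

```text
time_s: 16.93
position: [0.5225, 0.0728, 0.056]
tcp_rot: [[0.998, -0.065, 0.006], [-0.064, -0.998, -0.006], [0.006, 0.006, -1.0]]
force: [-0.4, 0.5, 0.8]
opening: 0.631
```

send_rows(motion=[[[-1.5, 0, 0], 0], [[0, 0, 0], 0], [[0, 0, 0], 0], [[0, 0, 0], 0], [[0, 0, 0], 0]])

```text
time_s: 17.35
position: [0.5219, 0.0727, 0.0563]
tcp_rot: [[0.998, -0.065, 0.008], [-0.065, -0.998, -0.007], [0.009, 0.006, -1.0]]
force: [0.8, -0.1, 0.8]
opening: 0.63
```

send_rows(motion=[[[0, 0, 0], 0], [[0, 0, 0], 0], [[0, 0, 0], 0], [[0, 0, 0], 0], [[0, 0, 0], 0]], gripper=0.1)

```text
time_s: 17.77
position: [0.5198, 0.0729, 0.0559]
tcp_rot: [[0.998, -0.064, 0.004], [-0.064, -0.998, -0.006], [0.004, 0.006, -1.0]]
force: [0.4, 0.5, 0.3]
opening: 0.875
```

```bash
python3 -c "
from h import *
s=bot.read_state();print(s['tcp_rot'][:,2],s['force'],s['qvel'])
rows([.5255,0.1388,.056],-3.7,vmax=15)"
```

```text
[ 0.00388914 -0.0063711  -0.99997214] [0.39388603 0.48065105 0.27335808] [ 0.05204517 -0.02809416  0.24491027  0.12894589  0.19158125  0.02572357]
at [519.8  72.9  55.9] -3.7 F [0.39 0.48 0.27] op 76.1 t 17.77
[[[0.3, -13.2, -0.0], 0.0], [[0.3, -13.2, -0.0], 0.0], [[0.3, -13.2, -0.0], 0.0], [[0.3, -13.2, -0.0], 0.0], [[0.3, -13.2, -0.0], 0.0]]
```

send_rows(motion=[[[0.2, -14, 0], 0.001], [[0.2, -15, 0], 0.001], [[0.2, -15, 0], 0.001], [[0.2, -12, 0], 0], [[0.2, -6, 0], 0]])

```text
time_s: 18.18
position: [0.5245, 0.1353, 0.0551]
tcp_rot: [[0.997, -0.072, 0.002], [-0.072, -0.997, -0.007], [0.002, 0.007, -1.0]]
force: [0.3, -0.0, -0.2]
opening: 0.899
```

send_rows(motion=[[[0, 0, 0], 0], [[0, 0, 0], 0], [[0, 0, 0], 0], [[0, 0, 0], 0], [[0, 0, 0], 0]], gripper=0.3)

```text
time_s: 18.6
position: [0.524, 0.1355, 0.055]
tcp_rot: [[0.998, -0.069, 0.001], [-0.069, -0.998, -0.007], [0.001, 0.007, -1.0]]
force: [-0.6, -0.1, -1.1]
opening: 0.714
```

```bash
python3 -c "
from h import *
s=bot.read_state();print(s['tcp_rot'][:,2],s['force'],s['qvel'])
rows([.5252,0.1388,.056],-3.7,vmax=15)"
```

```text
[ 9.72468691e-04 -7.32541660e-03 -9.99972696e-01] [-0.55388639 -0.06456801 -1.05406547] [-0.64206381  0.03615157  0.21982346 -0.06005931 -0.02887189 -0.06543487]
at [524.  135.5  55. ] -3.98 F [-0.55 -0.06 -1.05] op 62.1 t 18.6
[[[0.2, -0.7, -0.2], -0.001], [[0.2, -0.7, -0.2], -0.001], [[0.2, -0.7, -0.2], -0.001], [[0.2, -0.7, -0.2], -0.001], [[0.2, -0.7, -0.2], -0.001]]
```

send_rows(motion=[[[0.8, -3, 0], -0.004], [[0, 0, 0], 0], [[0, 0, 0], 0], [[0, 0, 0], 0], [[0, 0, 0], 0]], gripper=0.37)

```text
time_s: 19.02
position: [0.5253, 0.1372, 0.055]
tcp_rot: [[0.998, -0.067, 0.001], [-0.067, -0.998, -0.008], [0.001, 0.007, -1.0]]
force: [0.5, -0.0, 0.5]
opening: 0.633
```

send_rows(motion=[[[0, 0, 0], 0], [[0, 0, 0], 0], [[0, 0, 0], 0], [[0, 0, 0], 0], [[0, 0, 0], 0]], gripper=0.1)

```text
time_s: 19.43
position: [0.5253, 0.1371, 0.055]
tcp_rot: [[0.998, -0.067, 0.001], [-0.067, -0.998, -0.008], [0.001, 0.007, -1.0]]
force: [0.6, 0.4, -0.9]
opening: 0.871
```

```bash
python3 -c "
from h import *
s=bot.read_state();print(s['tcp_rot'][:,2],s['force'],s['qvel'])
rows([.5292,0.2045,.056],-3.7,vmax=15)"
```

```text
[ 6.52939792e-04 -7.54616385e-03 -9.99971314e-01] [ 0.56502759  0.40726168 -0.94918441] [-0.10119879  0.05124936 -0.01414126  0.11412223  0.05100019  0.02281304]
at [525.3 137.1  55. ] -3.87 F [ 0.57  0.41 -0.95] op 75.7 t 19.43
[[[-0.1, -13.5, -0.2], -0.001], [[-0.1, -13.5, -0.2], -0.001], [[-0.1, -13.5, -0.2], -0.001], [[-0.1, -13.5, -0.2], -0.001], [[-0.1, -13.5, -0.2], -0.001]]
```

send_rows(motion=[[[0.2, -14, 0], 0], [[0.2, -15, 0], 0], [[0.2, -15, 0], 0], [[0.2, -15, 0], 0], [[0.2, -9, 0], 0]])

```text
time_s: 19.85
position: [0.5311, 0.205, 0.0543]
tcp_rot: [[0.997, -0.072, -0.001], [-0.072, -0.997, -0.008], [0.0, 0.008, -1.0]]
force: [-0.2, -0.9, -0.2]
opening: 0.901
```

send_rows(motion=[[[0, 0, 0], 0], [[0, 0, 0], 0], [[0, 0, 0], 0], [[0, 0, 0], 0], [[0, 0, 0], 0]], gripper=0.25)

```text
time_s: 20.27
position: [0.5296, 0.2054, 0.054]
tcp_rot: [[0.998, -0.07, -0.003], [-0.07, -0.998, -0.009], [-0.002, 0.009, -1.0]]
force: [-0.8, 1.2, 0.4]
opening: 0.753
```

```bash
python3 -c "
from h import *
s=bot.read_state();print(s['tcp_rot'][:,2],s['force'],s['qvel'])
rows([.5292,0.2045,.056],-3.7,vmax=15)"
```

```text
[-0.00308332 -0.00852831 -0.99995888] [-0.79970509  1.19232091  0.35198013] [-0.56401125 -0.05980352  0.46461988 -0.24714976  0.05700856 -0.01195239]
at [529.6 205.4  54. ] -4.01 F [-0.8   1.19  0.35] op 65.5 t 20.27
[[[-0.1, 0.2, -0.4], -0.001], [[-0.1, 0.2, -0.4], -0.001], [[-0.1, 0.2, -0.4], -0.001], [[-0.1, 0.2, -0.4], -0.001], [[-0.1, 0.2, -0.4], -0.001]]
```

send_rows(motion=[[[0, 0, 0], -0.004], [[0, 0, 0], 0], [[0, 0, 0], 0], [[0, 0, 0], 0], [[0, 0, 0], 0]], gripper=0.37)

```text
time_s: 20.68
position: [0.5276, 0.2038, 0.0539]
tcp_rot: [[0.998, -0.068, -0.007], [-0.068, -0.998, -0.009], [-0.007, 0.009, -1.0]]
force: [-1.6, 1.1, 1.4]
opening: 0.643
```

send_rows(motion=[[[0, 0, 0], 0], [[0, 0, 0], 0], [[0, 0, 0], 0], [[0, 0, 0], 0], [[0, 0, 0], 0]], gripper=0.0)

```text
time_s: 21.1
position: [0.5301, 0.2033, 0.0541]
tcp_rot: [[0.998, -0.068, -0.003], [-0.068, -0.998, -0.009], [-0.002, 0.009, -1.0]]
force: [0.1, -0.8, -0.3]
opening: 0.93
```

```bash
python3 -c "
from h import *
s=bot.read_state();print(s['tcp_rot'][:,2],s['force'],s['qvel'])
rows([.527,0.18,.17],-3.7,vmax=20)"
```

```text
[-0.0028646  -0.00910033 -0.99995449] [ 0.08453366 -0.77078532 -0.30670387] [-0.01582282 -0.06457396 -0.28469061 -0.23406859 -0.20791865 -0.02457743]
at [530.1 203.3  54.1] -3.9 F [ 0.08 -0.77 -0.31] op 80.9 t 21.1
[[[-0.1, 2.3, -11.6], -0.0], [[-0.1, 2.3, -11.6], -0.0], [[-0.1, 2.3, -11.6], -0.0], [[-0.1, 2.3, -11.6], -0.0], [[-0.1, 2.3, -11.6], -0.0]]
[[[-0.2, 2.3, -11.6], -0.0], [[-0.2, 2.3, -11.6], -0.0], [[-0.2, 2.3, -11.6], -0.0], [[-0.2, 2.3, -11.6], -0.0], [[-0.2, 2.3, -11.6], -0.0]]
```

send_rows(motion=[[[0, 0, -8], 0], [[0, 0, -14], 0], [[0, 0, -18], 0], [[0, 0, -22], 0], [[0, 5, -26], 0]])

```text
time_s: 21.52
position: [0.5265, 0.1986, 0.1411]
tcp_rot: [[0.998, -0.067, -0.015], [-0.068, -0.998, -0.011], [-0.014, 0.012, -1.0]]
force: [-0.2, -0.3, -0.3]
opening: 1.001
```

```bash
python3 -c "
from h import *
s=bot.read_state();print(s['tcp_rot'][:,2],s['force'],s['qvel'])
rows([.505,0.03,.33],-3.7,vmax=36)"
```

```text
[-0.01506213 -0.01134551 -0.99982219] [-0.18516216 -0.32374637 -0.34763119] [ -6.30398742 -29.30111261 -10.28947693  -0.3641015   40.09473636
  -6.68305054]
at [526.5 198.6 141.1] -3.87 F [-0.19 -0.32 -0.35] op 87.0 t 21.52
[[[-1.0, 17.0, -18.9], -0.0], [[-1.0, 17.0, -18.9], -0.0], [[-1.0, 17.0, -18.9], -0.0], [[-1.0, 17.0, -18.9], -0.0], [[-1.0, 17.0, -18.9], -0.0]]
[[[-1.0, 17.0, -18.9], -0.0], [[-1.0, 17.0, -18.9], -0.0], [[-1.0, 17.0, -18.9], -0.0], [[-1.0, 17.0, -18.9], -0.0], [[-1.0, 17.0, -18.9], -0.0]]
```

send_rows(motion=[[[-1, 17, -19], 0], [[-1, 17, -19], 0], [[-1, 17, -19], 0], [[-1, 17, -19], 0], [[-1, 17, -19], 0]])

```text
time_s: 21.93
position: [0.5172, 0.1149, 0.2463]
tcp_rot: [[0.998, -0.062, -0.008], [-0.062, -0.998, -0.01], [-0.007, 0.011, -1.0]]
force: [0.8, -0.8, 0.1]
opening: 1.001
```

send_rows(motion=[[[-1, 22, -14], 0], [[-1, 22, -12], 0], [[-1, 22, -8], 0], [[-1, 22, 0], 0], [[-1, 22, 0], 0]])

```text
time_s: 22.35
position: [0.507, 0.0018, 0.2928]
tcp_rot: [[0.998, -0.059, 0.008], [-0.059, -0.998, -0.012], [0.009, 0.012, -1.0]]
force: [-0.0, -1.1, 0.0]
opening: 1.001
```

```bash
python3 -c "
from h import *
c=capture('wrist'); np.save('w3.npy',c,allow_pickle=True); cv2.imwrite('pics/w3.png',cv2.resize(c['image'],None,fx=1.5,fy=1.5))
s=bot.read_state();print(s['tcp_rot'][:,2],s['qvel'])
rows([.45,-.18,.25],-3.7,vmax=30)"
```

```text
[ 0.00865782 -0.01625289 -0.99983043] [ 2.74979285  1.15609633 -0.62519161  2.59330204 -0.24021609  5.89440546]
at [507.2  -2.  293.1] -3.48 F [-0.37 -2.26  0.89] op 87.0 t 22.4
[[[-4.6, 18.1, 4.3], 0.0], [[-4.6, 18.1, 4.3], 0.0], [[-4.6, 18.1, 4.3], 0.0], [[-4.6, 18.1, 4.3], 0.0], [[-4.6, 18.1, 4.3], 0.0]]
[[[-4.6, 18.1, 4.3], 0.0], [[-4.6, 18.1, 4.3], 0.0], [[-4.6, 18.1, 4.3], 0.0], [[-4.6, 18.1, 4.3], 0.0], [[-4.6, 18.1, 4.3], 0.0]]
```

View pics/w3.png

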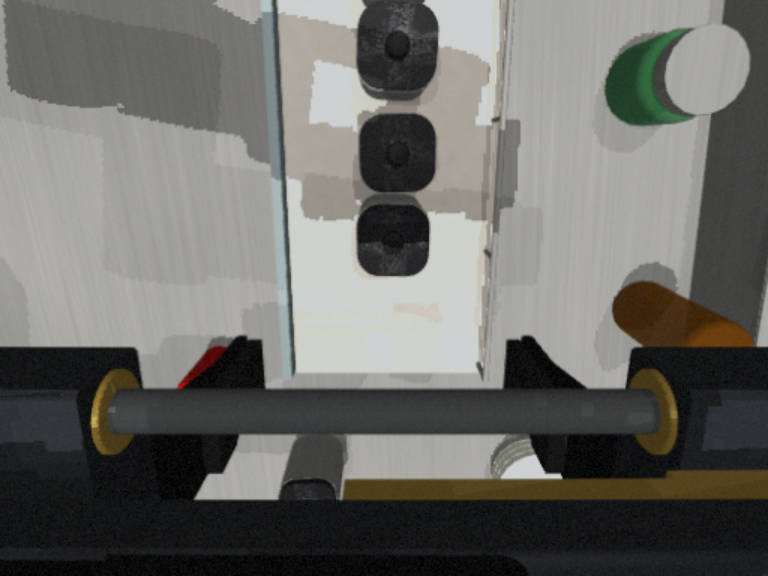

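Picture: the row is now straight, with knobs at (397,44), (397,152) and (394,239). Next is a view above the spare.

```bash
python3 -c "
from h import *
np.set_printoptions(precision=4,suppress=True)
w=np.load('w3.npy',allow_pickle=True).item()
q=lambda p:(np.array(p)+.5)/1.5-.5
for p in [(397,44),(397,152),(394,239)]:
    X=at(w,q(p),.113); print(X, 'off', X[0]-(.521+.0645*(X[1]-.0748)))
for p in [(293,373),(484,373)]: print(at(w,q(p),.03))
rows([.435,-.285,.20],-3.7,vmax=36)"
```

```text
[0.5252 0.1388 0.113 ] off 3.123263753135319e-05
[0.5217 0.0724 0.113 ] off 0.0008622854456524776
[0.5165 0.0132 0.113 ] off -0.0005181622974225197
[ 0.4149 -0.1259  0.03  ]
[ 0.5971 -0.1375  0.03  ]
at [507.2  -2.  293.1] -3.48 F [-0.37 -2.26  0.89] op 87.0 t 22.4
[[[-5.5, 28.7, 9.3], 0.0], [[-5.5, 28.7, 9.3], 0.0], [[-5.5, 28.7, 9.3], 0.0], [[-5.5, 28.7, 9.3], 0.0], [[-5.4, 28.7, 9.3], 0.0]]
[[[-5.4, 28.7, 9.3], 0.0], [[-5.4, 28.7, 9.3], 0.0], [[-5.4, 28.7, 9.3], 0.0], [[-5.4, 28.7, 9.3], 0.0], [[-5.4, 28.7, 9.3], 0.0]]
```

send_rows(motion=[[[-5, 28, 8], 0], [[-5, 29, 9], 0], [[-5, 29, 9], 0], [[-5, 29, 9], 0], [[-5, 29, 9], 0]])

```text
time_s: 22.82
position: [0.4751, -0.1473, 0.2557]
tcp_rot: [[0.998, -0.055, 0.021], [-0.055, -0.998, -0.018], [0.022, 0.017, -1.0]]
force: [-0.5, 0.4, 0.2]
opening: 1.004
```

send_rows(motion=[[[-6, 30, 9], 0], [[-6, 30, 9], 0], [[-6, 28, 9], 0], [[-5, 24, 9], 0], [[-3, 10, 5], 0]])

```text
time_s: 23.23
position: [0.4408, -0.277, 0.2173]
tcp_rot: [[0.998, -0.058, 0.025], [-0.058, -0.998, -0.023], [0.026, 0.021, -0.999]]
force: [-0.4, 0.2, 0.1]
opening: 0.999
```

```bash
python3 -c "
from h import *
c=capture('wrist'); np.save('w4.npy',c,allow_pickle=True); cv2.imwrite('pics/w4.png',cv2.resize(c['image'],None,fx=1.5,fy=1.5))
s=bot.read_state();print(s['tcp_rot'][:,2],s['qvel'])
rows([.435,-.285,.20],-3.7,vmax=36)"
```

```text
[ 0.02343957 -0.02244817 -0.99947319] [ 3.30426219 -1.25484002  0.83730898  1.92359537  2.31777208  3.36259754]
at [ 440.3 -277.5  216.6] -3.35 F [-0.43 -0.55 -1.84] op 86.8 t 23.28
[[[-1.0, 1.6, 3.3], 0.001], [[-1.0, 1.6, 3.3], 0.001], [[-1.0, 1.6, 3.3], 0.001], [[-1.0, 1.6, 3.3], 0.001], [[-1.0, 1.6, 3.3], 0.001]]
```

View pics/w4.png

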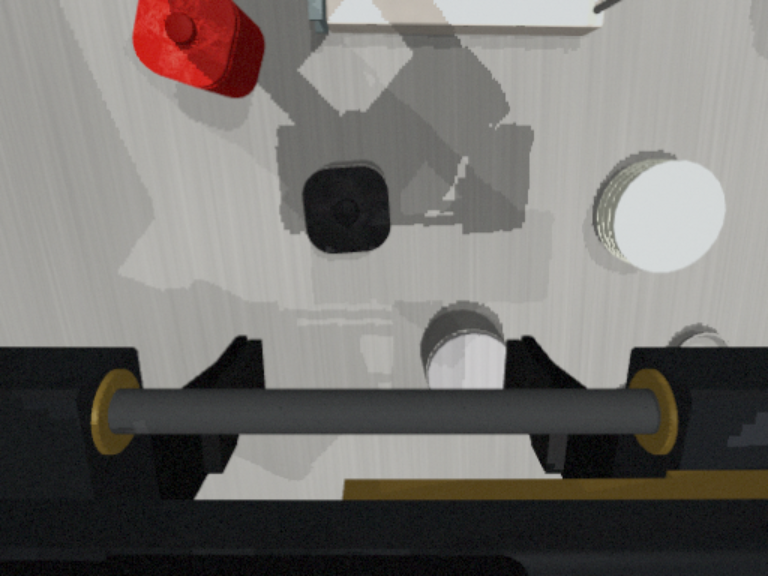

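Run:
```python
from h import *
np.set_printoptions(precision=4,suppress=True)
w=np.load('w4.npy',allow_pickle=True).item(); w1=np.load('w1.npy',allow_pickle=True).item()
q=lambda p:(np.array(p)+.5)/1.5-.5
print(at(w,q((346,209)),.083), tri(w,q((346,209)),w1,q((348,376))))
g=w['image'].max(2)[95:180,190:275]; m=(g<62).astype(np.uint8)
m=cv2.morphologyEx(m,cv2.MORPH_OPEN,np.ones((3,3)))
n,l,st,ce=cv2.connectedComponentsWithStats(m); i=1+np.argmax(st[1:,4]); m=(l==i).astype(np.uint8)
cs=max(cv2.findContours(m,0,1)[0],key=len).reshape(-1,2)+[190,95]
P=np.array([at(w,c,.075)[:2] for c in cs])
for k in range(-45,45,5):
    a=np.radians(k);r=P@np.array([[np.cos(a),-np.sin(a)],[np.sin(a),np.cos(a)]]); print(k,((r.max(0)-r.min(0))*1000).round(1),end='; ')
hull=cv2.convexHull((P*1e4).astype(np.float32)); print(cv2.minAreaRect(hull))
cv2.imwrite('pics/w4c.png',np.hstack([cv2.resize(w['image'][95:180,190:275],None,fx=4.5,fy=4.5,interpolation=cv2.INTER_CUBIC),cv2.cvtColor(cv2.resize(m*255,None,fx=4.5,fy=4.5),8)]))
```

```text
[ 0.4238 -0.2383  0.083 ] (array([ 0.424 , -0.2379,  0.0859]), np.float64(9.881244382447423e-05))
-45 [59.9 59.8]; -40 [59.8 59.9]; -35 [59.3 59.5]; -30 [58.8 58.8]; -25 [58.5 58.3]; -20 [57.7 57.6]; -15 [56.6 56.6]; -10 [55.  55.2]; -5 [53.1 53.3]; 0 [52.2 52.2]; 5 [53.  53.1]; 10 [54.2 54.6]; 15 [55.7 55.9]; 20 [56.8 57.1]; 25 [57.8 57.9]; 30 [58.8 58.6]; 35 [59.3 59.3]; 40 [59.4 59.6]; ((4235.1201171875, -2402.643310546875), (520.6571044921875, 521.2657470703125), 0.8223499059677124)
```

View pics/w4c.png

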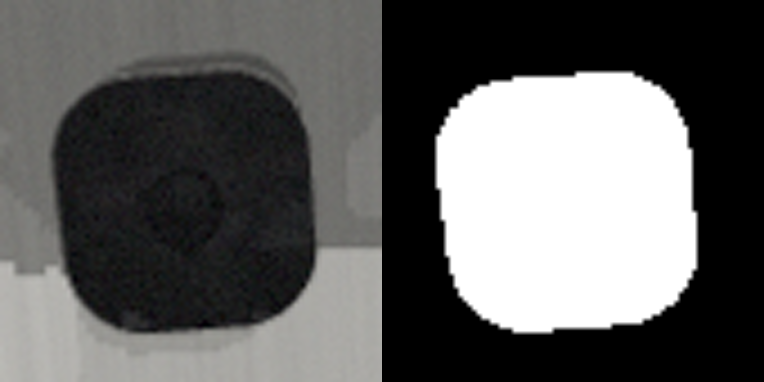

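send_rows(motion=[[[10, 7, 0], -0.015], [[11, 7, 0], -0.015], [[11, 7, 0], -0.015], [[10, 7, 0], -0.015], [[8, 5, 0], -0.01]])

```text
time_s: 23.7
position: [0.4886, -0.3063, 0.2195]
tcp_rot: [[1.0, 0.012, 0.02], [0.012, -1.0, -0.015], [0.02, 0.015, -1.0]]
force: [0.3, 0.1, -0.2]
opening: 0.997
```

```bash
python3 -c "
from h import *
s=bot.read_state();print(s['tcp_rot'][:,2],s['qvel'])
rows([.424,-.239,.20],.8,vmax=36)"
```

```text
[ 0.01982954 -0.01479022 -0.99969397] [  3.89388232   7.81596234 -16.28289486   0.42600209   9.06735125
  -3.97512034]
at [ 488.6 -306.3  219.5] 0.69 F [ 0.34  0.09 -0.16] op 86.8 t 23.7
[[[-12.8, -13.6, 3.9], -0.0], [[-12.7, -13.6, 3.9], -0.0], [[-12.7, -13.6, 3.9], -0.0], [[-12.7, -13.6, 3.9], -0.0], [[-12.7, -13.6, 3.9], -0.0]]
```

send_rows(motion=[[[0, 0, 0], 0], [[-29, -27, 0], 0], [[0, 0, 0], 0], [[-29, -28, 0], 0], [[0, 0, 0], 0]])

```text
time_s: 24.12
position: [0.4324, -0.2484, 0.2148]
tcp_rot: [[1.0, 0.016, 0.006], [0.016, -1.0, 0.0], [0.006, -0.0, -1.0]]
force: [-1.0, 1.4, -1.3]
opening: 0.999
```

```bash
python3 -c "
from h import *
s=bot.read_state();print(s['tcp_rot'][:,2],s['qvel'])
rows([.424,-.239,.12],.8,vmax=20)"
```

```text
[ 6.13501992e-03  4.76262533e-04 -9.99981067e-01] [ 0.19486037  2.50366447 -9.44483735  0.14645784 -6.08842443  0.57297394]
at [ 432.4 -248.4  214.8] 0.9 F [-1.05  1.37 -1.26] op 86.9 t 24.12
[[[-1.7, -1.9, 19.0], 0.0], [[-1.7, -1.9, 19.0], 0.0], [[-1.7, -1.9, 19.0], 0.0], [[-1.7, -1.9, 19.0], 0.0], [[-1.7, -1.9, 19.0], 0.0]]
```

send_rows(motion=[[[-1.7, -2, 14], 0], [[-2, -2, 18], 0], [[-2, -2, 18], 0], [[-2, -2, 18], 0], [[-2, -2, 18], 0]])

```text
time_s: 24.53
position: [0.4228, -0.233, 0.1318]
tcp_rot: [[1.0, 0.019, 0.011], [0.019, -1.0, -0.003], [0.011, 0.003, -1.0]]
force: [0.4, 0.6, -0.3]
opening: 1.0
```

```bash
python3 -c "
from h import *
s=bot.read_state();print(s['tcp_rot'][:,2],s['qvel'])
rows([.424,-.239,.027],.8,vmax=12)"
```

```text
[ 0.01125625 -0.0026164  -0.99993322] [  1.17247112  19.76364336  16.00708829   0.46073711 -35.69262829
   0.37165578]
at [ 422.8 -233.   131.8] 1.06 F [ 0.42  0.63 -0.31] op 87.0 t 24.53
[[[0.1, 0.6, 10.5], 0.0], [[0.1, 0.6, 10.5], 0.0], [[0.1, 0.6, 10.5], 0.0], [[0.1, 0.6, 10.5], 0.0], [[0.1, 0.6, 10.5], 0.0]]
[[[0.1, 0.6, 10.5], 0.0], [[0.1, 0.6, 10.5], 0.0], [[0.1, 0.6, 10.5], 0.0], [[0.1, 0.6, 10.5], 0.0], [[0.1, 0.6, 10.5], 0.0]]
```

send_rows(motion=[[[0.1, 1, 11], 0.001], [[0.1, 1, 11], 0.001], [[0.1, 1, 11], 0], [[0.1, 1, 11], 0], [[0.1, 1, 11], 0]])

```text
time_s: 24.95
position: [0.4211, -0.2308, 0.0746]
tcp_rot: [[1.0, 0.019, 0.005], [0.019, -1.0, 0.005], [0.005, -0.005, -1.0]]
force: [-0.5, 1.1, 0.4]
opening: 0.998
```

send_rows(motion=[[[0.1, 0.5, 11], 0], [[0, 0.5, 10], 0], [[0, 0.5, 8], 0], [[0, 0, 3], 0], [[0, 0, 0], 0]])

```text
time_s: 25.37
position: [0.4205, -0.2285, 0.0403]
tcp_rot: [[1.0, 0.021, 0.001], [0.021, -1.0, 0.009], [0.001, -0.009, -1.0]]
force: [0.6, 0.4, -0.1]
opening: 1.004
```

```bash
python3 -c "
from h import *
s=bot.read_state();print(s['tcp_rot'][:,2],s['qvel'])
rows([.424,-.239,.026],.8,vmax=12)"
```

```text
[ 6.28456018e-04  9.15288258e-03 -9.99957914e-01] [ 0.28721419  0.21833562 -0.05574452  0.06510216  0.25063298  0.14867891]
at [ 420.5 -228.5   40.3] 1.18 F [ 0.58  0.37 -0.1 ] op 87.3 t 25.37
[[[0.7, 2.1, 2.9], 0.001], [[0.7, 2.1, 2.9], 0.001], [[0.7, 2.1, 2.9], 0.001], [[0.7, 2.1, 2.9], 0.001], [[0.7, 2.1, 2.9], 0.001]]
```

send_rows(motion=[[[0.8, 3, 4], 0.002], [[0.8, 3, 4], 0.002], [[0.8, 3, 4], 0], [[0.8, 2, 3], 0], [[0, 0, 0], 0]])

```text
time_s: 25.78
position: [0.4253, -0.2411, 0.0251]
tcp_rot: [[1.0, 0.016, 0.003], [0.016, -1.0, 0.007], [0.003, -0.007, -1.0]]
force: [-0.5, -0.2, -0.7]
opening: 1.003
```

```bash
python3 -c "
from h import *
s=bot.read_state();print(s['tcp_rot'][:,2],s['qvel'])
rows([.424,-.239,.026],.8,vmax=12)"
```

```text
[ 0.00298504  0.00701437 -0.99997094] [-0.215533   -0.2641261  -0.20703705  0.12664094  0.23570127 -0.00876248]
at [ 425.3 -241.1   25.1] 0.93 F [-0.51 -0.19 -0.68] op 87.3 t 25.78
[[[-0.3, -0.4, -0.2], 0.0], [[-0.3, -0.4, -0.2], 0.0], [[-0.3, -0.4, -0.2], 0.0], [[-0.3, -0.4, -0.2], 0.0], [[-0.3, -0.4, -0.2], 0.0]]
```

Close on the spare.

send_rows(motion=[[[-0.5, -1, 0], 0], [[0, 0, 0], 0], [[0, 0, 0], 0], [[0, 0, 0], 0], [[0, 0, 0], 0]], gripper=0.5)

```text
time_s: 26.2
position: [0.4248, -0.2404, 0.0253]
tcp_rot: [[1.0, 0.016, 0.003], [0.016, -1.0, 0.007], [0.003, -0.007, -1.0]]
force: [0.3, 0.8, -0.1]
opening: 0.708
```

send_rows(motion=[[[0, 0, 0], 0], [[0, 0, 0], 0], [[0, 0, 0], 0], [[0, 0, 0], 0], [[0, 0, 0], 0]])

```text
time_s: 26.62
position: [0.4246, -0.2402, 0.0254]
tcp_rot: [[1.0, 0.016, 0.003], [0.016, -1.0, 0.007], [0.003, -0.007, -1.0]]
force: [-1.3, -0.4, -0.0]
opening: 0.614
```

```bash
python3 -c "
from h import *
s=bot.read_state();print(s['tcp_rot'],s['qvel'])
rows([.47,-.18,.10],-2,vmax=20)"
```

```text
[[ 0.99986519  0.01612637  0.00308778]
 [ 0.01610546 -0.99984798  0.00668009]
 [ 0.00319503 -0.00662945 -0.99997292]] [ 0.04544352  0.05286757 -0.04204508  0.05417641  0.03926114  0.06847479]
at [ 424.6 -240.2   25.4] 0.92 F [-1.25 -0.4  -0.02] op 53.5 t 26.62
[[[4.6, -5.9, -7.5], 0.005], [[4.6, -6.0, -7.5], 0.005], [[4.6, -6.0, -7.5], 0.005], [[4.5, -6.0, -7.5], 0.005], [[4.5, -6.0, -7.5], 0.005]]
[[[4.5, -6.1, -7.5], 0.005], [[4.4, -6.1, -7.5], 0.005], [[4.4, -6.1, -7.5], 0.005], [[4.4, -6.1, -7.5], 0.005], [[4.4, -6.2, -7.5], 0.005]]
```

send_rows(motion=[[[0, 0, -8], 0], [[0, 0, -14], 0], [[2, -6, -16], 0.005], [[6, -14, -16], 0.01], [[8, -18, -12], 0.01]])

```text
time_s: 27.03
position: [0.438, -0.2029, 0.0924]
tcp_rot: [[1.0, -0.015, -0.003], [-0.015, -1.0, 0.012], [-0.003, -0.012, -1.0]]
force: [0.4, 0.1, -2.4]
opening: 0.617
```

```bash
python3 -c "
from h import *
s=bot.read_state();print(s['tcp_rot'][:,2],s['qvel'])
rows([.513,-.058,.10],-3.7,vmax=30)"
```

```text
[-0.00298864  0.01162186 -0.999928  ] [ 27.61863475 -16.91828189  -4.24606167   0.35012085  21.23224896
  35.57818609]
at [ 438.  -202.9   92.4] -0.87 F [ 0.35  0.1  -2.38] op 53.7 t 27.03
[[[7.3, -14.6, -0.8], 0.005], [[7.2, -14.6, -0.8], 0.005], [[7.1, -14.7, -0.8], 0.005], [[7.1, -14.7, -0.8], 0.005], [[7.0, -14.7, -0.8], 0.005]]
[[[6.9, -14.8, -0.8], 0.005], [[6.8, -14.8, -0.8], 0.005], [[6.8, -14.8, -0.8], 0.005], [[6.7, -14.9, -0.8], 0.005], [[6.6, -14.9, -0.8], 0.005]]
```

send_rows(motion=[[[9, -17, 0], 0.005], [[9, -18, 0], 0.005], [[9, -18, 0], 0.005], [[9, -18, 0], 0.005], [[9, -18, 0], 0.005]])

```text
time_s: 27.45
position: [0.487, -0.1121, 0.0988]
tcp_rot: [[0.999, -0.045, 0.002], [-0.045, -0.999, 0.009], [0.001, -0.009, -1.0]]
force: [0.3, 0.3, -3.0]
opening: 0.618
```

```bash
python3 -c "
from h import *
s=bot.read_state();print(s['tcp_rot'][:,2],s['qvel'])
rows([.5125,-.058,.10],-3.7,vmax=30)"
```

```text
[ 0.00165007  0.00866108 -0.99996113] [29.81271278  2.1180067  -8.77438118 -0.05804413  6.25917981 33.42817239]
at [ 487.  -112.1   98.8] -2.59 F [ 0.32  0.26 -2.98] op 53.7 t 27.45
[[[4.6, -11.0, -0.2], 0.004], [[4.6, -11.0, -0.2], 0.004], [[4.5, -11.1, -0.2], 0.004], [[4.5, -11.1, -0.2], 0.004], [[4.4, -11.1, -0.2], 0.004]]
```

send_rows(motion=[[[6, -13, 0], 0.005], [[6, -12, 0], 0.005], [[5, -9, 0], 0.005], [[3, -6, 0], 0.004], [[1, -3, 0], 0]])

```text
time_s: 27.87
position: [0.5107, -0.0635, 0.1011]
tcp_rot: [[0.998, -0.061, 0.001], [-0.061, -0.998, 0.01], [0.0, -0.01, -1.0]]
force: [-0.1, 0.4, -2.1]
opening: 0.62
```

send_rows(motion=[[[0, 0, 0], 0], [[0, 0, 4], 0], [[0, 0, 6], 0], [[0, 0, 6], 0], [[0, 0, 4], 0]])

```text
time_s: 28.28
position: [0.51, -0.0642, 0.0805]
tcp_rot: [[0.998, -0.061, 0.001], [-0.061, -0.998, 0.009], [0.001, -0.009, -1.0]]
force: [-0.1, -0.7, -2.8]
opening: 0.615
```

```bash
python3 -c "
from h import *
s=bot.read_state();print(s['tcp_rot'][:,2],s['qvel'])
rows([.5125,-.055,.056],-3.7,vmax=30)"
```

```text
[ 0.00113308  0.00938563 -0.99995531] [-0.63421812  5.3988697   1.90234155  0.0717915  -7.18056882 -0.27907446]
at [510.  -64.2  80.5] -3.48 F [-0.12 -0.7  -2.77] op 53.5 t 28.28
[[[0.4, -1.9, 4.9], 0.001], [[0.4, -1.9, 4.9], 0.001], [[0.4, -1.9, 4.9], 0.001], [[0.4, -1.9, 4.9], 0.001], [[0.4, -1.9, 4.9], 0.001]]
```

send_rows(motion=[[[0.6, -0.5, 4], 0.001], [[0.6, -0.5, 5], 0.001], [[0.6, -0.5, 5], 0.001], [[0, 0, 4], 0], [[0, 0, 2], 0]])

```text
time_s: 28.7
position: [0.5108, -0.0636, 0.0566]
tcp_rot: [[0.998, -0.067, -0.002], [-0.066, -0.998, 0.01], [-0.003, -0.01, -1.0]]
force: [-0.5, -0.3, -2.1]
opening: 0.622
```

```bash
python3 -c "
from h import *
s=bot.read_state();print(s['tcp_rot'][:,2],s['qvel'])
rows([.5125,-.06,.056],-3.7,vmax=30)"
```

```text
[-0.00218493  0.01043359 -0.99994318] [ 0.05365583  3.20660207  0.56970995  0.13941743 -3.61408783  0.06829139]
at [510.8 -63.6  56.6] -3.81 F [-0.55 -0.29 -2.09] op 54.1 t 28.7
[[[0.3, -0.7, 0.1], -0.0], [[0.3, -0.7, 0.1], -0.0], [[0.3, -0.7, 0.1], -0.0], [[0.3, -0.7, 0.1], -0.0], [[0.3, -0.7, 0.1], -0.0]]
```

Run:
```python
from h import *
a=np.load('a.npy',allow_pickle=True).item()
ta=lambda p:np.array(p)/3.8+[140,160]-.37
im=a['image'][190:200,140:190]; print(im.mean((0,2)).round().astype(int))
for u in [78,84,88,92]: print(u,at(a,ta((u,145)),.1).round(4),at(a,ta((u,145)),.03).round(4))
```

```text
[135 135 135 135 136 135 139 152 170 178 178 177 178 178 178 173 148 102
  65  55  56  75 119 157 173 175 176 176 176 178 179 179 172 141  95  63
  51  45  44  45  44  42  42  41  40  42  43  42  44  47]
78 [0.523  0.2684 0.1   ] [0.5276 0.2842 0.03  ]
84 [0.5231 0.2638 0.1   ] [0.5277 0.2793 0.03  ]
88 [0.5232 0.2607 0.1   ] [0.5277 0.2761 0.03  ]
92 [0.5232 0.2576 0.1   ] [0.5278 0.2728 0.03  ]
```

send_rows(motion=[[[0.5, -2, 0.6], 0], [[0.5, -3, 0.6], 0], [[0.5, -3, 0.3], 0], [[0.5, -3, 0], 0], [[0.3, -2, 0], 0]])

```text
time_s: 29.12
position: [0.5151, -0.0519, 0.0559]
tcp_rot: [[0.998, -0.066, -0.0], [-0.066, -0.998, 0.008], [-0.001, -0.007, -1.0]]
force: [0.5, -0.6, -2.8]
opening: 0.617
```

send_rows(motion=[[[-0.6, -1, 0.3], 0.001], [[-0.6, -1, 0.3], 0], [[-0.3, -1, 0], 0], [[0, -1, 0], 0], [[0, -1, 0], 0]])

```text
time_s: 29.53
position: [0.5143, -0.0454, 0.0555]
tcp_rot: [[0.998, -0.066, 0.001], [-0.066, -0.998, 0.007], [0.0, -0.007, -1.0]]
force: [0.4, -0.1, -1.9]
opening: 0.623
```

```bash
cat >> h.py <<'E'
def line():
    s=bot.read_state(); p=s['position'];R=s['tcp_rot'];
    print('p',p.round(4),'off_mm',round((p[0]-(.521+.0645*(p[1]-.0748)))*1000,2),'yaw',round(np.degrees(np.arctan2(R[1,0],R[0,0])),2),'tz',R[:2,2].round(4),'F',s['force'].round(2),'J1v',s['qvel'][0].round(2),'t',round(s['time_s'],2))
E
python3 -c "
from h import *
line()"
```

```text
p [ 0.5143 -0.0454  0.0555] off_mm 1.01 yaw -3.79 tz [0.0006 0.0075] F [ 0.39 -0.07 -1.9 ] J1v 1.65 t 29.53
```

send_rows(motion=[[[-0.3, -2, 0], 0], [[-0.3, -2, 0], 0], [[-0.2, -2, 0], 0], [[0, -2, 0], 0], [[0, -2, 0], 0]])

```text
time_s: 29.95
position: [0.5144, -0.0355, 0.0555]
tcp_rot: [[0.998, -0.066, 0.001], [-0.066, -0.998, 0.006], [0.001, -0.006, -1.0]]
force: [-0.3, -2.6, -1.6]
opening: 0.62
```

```bash
python3 -c "
from h import *
line()"
```

```text
p [ 0.5144 -0.0355  0.0555] off_mm 0.47 yaw -3.77 tz [0.0011 0.0061] F [-0.31 -2.62 -1.59] J1v 2.86 t 29.95
```

send_rows(motion=[[[-0.1, -3, 0], 0], [[-0.1, -3, 0], 0], [[-0.1, -3, 0], 0], [[0, -3, 0], 0], [[0, -3, 0], 0]])

```text
time_s: 30.37
position: [0.5154, -0.0203, 0.0557]
tcp_rot: [[0.998, -0.065, 0.002], [-0.065, -0.998, 0.004], [0.001, -0.004, -1.0]]
force: [-0.3, -3.8, -1.7]
opening: 0.616
```

```bash
python3 -c "
from h import *
line()"
```

```text
p [ 0.5154 -0.0203  0.0557] off_mm 0.49 yaw -3.75 tz [0.0015 0.0044] F [-0.34 -3.85 -1.69] J1v 4.34 t 30.37
```

send_rows(motion=[[[-0.2, -3, 0], 0], [[-0.1, -3, 0], 0], [[-0.1, -3, 0], 0], [[0, -3, 0], 0], [[0, -3, 0], 0]])

```text
time_s: 30.78
position: [0.5167, -0.005, 0.0557]
tcp_rot: [[0.998, -0.064, 0.003], [-0.064, -0.998, 0.002], [0.003, -0.002, -1.0]]
force: [-1.2, -5.2, -2.2]
opening: 0.616
```

```bash
python3 -c "
from h import *
line()
c=capture('wrist'); np.save('w5.npy',c,allow_pickle=True); cv2.imwrite('pics/w5.png',cv2.resize(c['image'],None,fx=1.5,fy=1.5))"
```

```text
p [ 0.5167 -0.005   0.0557] off_mm 0.85 yaw -3.67 tz [0.0027 0.0021] F [-1.23 -5.21 -2.25] J1v 4.23 t 30.78
```

View pics/w5.png

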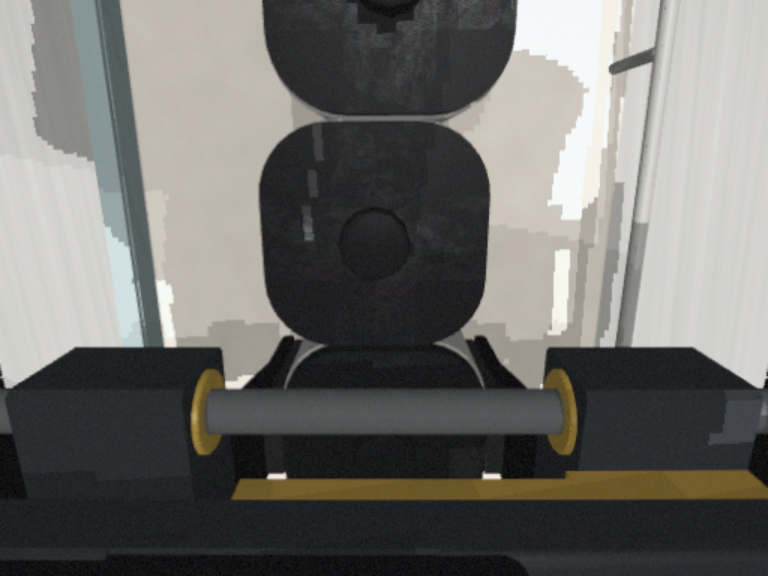

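The view shows the tins in contact in a straight line: tin4's lid spans rows 120–345, the next tin is above it and the held spare below. Continuing the push.

send_rows(motion=[[[-0.3, -2, 0.2], 0], [[-0.2, -3, 0.2], 0], [[-0.1, -3, 0], 0], [[-0.1, -3, 0], 0], [[0, -2, 0], 0]])

```text
time_s: 31.25
position: [0.5172, 0.0076, 0.0558]
tcp_rot: [[0.998, -0.062, 0.003], [-0.062, -0.998, -0.0], [0.003, 0.0, -1.0]]
force: [-0.8, -5.1, -3.0]
opening: 0.618
```

```bash
python3 -c "
from h import *
line()"
```

```text
p [0.5172 0.0076 0.0558] off_mm 0.56 yaw -3.55 tz [ 0.0034 -0.0004] F [-0.8  -5.11 -3.02] J1v 2.68 t 31.25
```

send_rows(motion=[[[-0.2, -3, 0.4], 0.001], [[-0.2, -3, 0.4], 0.001], [[-0.1, -3, 0.2], 0.001], [[-0.1, -2, 0], 0], [[0, -2, 0], 0]])

```text
time_s: 31.67
position: [0.5178, 0.0191, 0.0558]
tcp_rot: [[0.998, -0.062, 0.004], [-0.062, -0.998, -0.004], [0.004, 0.004, -1.0]]
force: [-0.7, -5.3, -3.1]
opening: 0.616
```

```bash
python3 -c "
from h import *
line()"
```

```text
p [0.5178 0.0191 0.0558] off_mm 0.42 yaw -3.58 tz [ 0.0041 -0.004 ] F [-0.73 -5.33 -3.06] J1v 2.7 t 31.67
```

send_rows(motion=[[[-0.2, -2, 0.3], 0.001], [[-0.1, -2, 0.3], 0], [[-0.1, -2, 0], 0], [[0, -1.5, 0], 0], [[0, -1.2, 0], 0]])

```text
time_s: 32.08
position: [0.5178, 0.0267, 0.0558]
tcp_rot: [[0.998, -0.062, 0.004], [-0.062, -0.998, -0.007], [0.004, 0.006, -1.0]]
force: [-0.2, -5.2, -3.2]
opening: 0.618
```

```bash
python3 -c "
from h import *
line()"
```

```text
p [0.5178 0.0267 0.0558] off_mm -0.1 yaw -3.54 tz [ 0.0037 -0.0066] F [-0.2  -5.18 -3.21] J1v 1.66 t 32.08
```

send_rows(motion=[[[0.1, -1, 0], 0], [[0.1, -1, 0], 0], [[0, -1, 0], 0], [[0, -1, 0], 0], [[0, -1, 0], 0]])

```text
time_s: 32.5
position: [0.5179, 0.0312, 0.0559]
tcp_rot: [[0.998, -0.061, 0.003], [-0.061, -0.998, -0.008], [0.003, 0.008, -1.0]]
force: [-1.0, -6.3, -2.1]
opening: 0.623
```

send_rows(motion=[[[0.1, -1, 0], 0], [[0, -0.8, 0], 0], [[0, -0.8, 0], 0], [[0, -0.8, 0], 0], [[0, -0.8, 0], 0]])

```text
time_s: 32.92
position: [0.5179, 0.0347, 0.0559]
tcp_rot: [[0.998, -0.061, 0.001], [-0.061, -0.998, -0.009], [0.002, 0.009, -1.0]]
force: [-0.3, -5.5, -2.1]
opening: 0.62
```

```bash
python3 -c "
from h import *
line()"
```

```text
p [0.5179 0.0347 0.0559] off_mm -0.55 yaw -3.51 tz [ 0.0015 -0.0093] F [-0.31 -5.51 -2.12] J1v 1.13 t 32.92
```

send_rows(motion=[[[0.2, -0.8, 0], 0.001], [[0.1, -0.8, 0], 0.001], [[0, -0.8, 0], 0], [[0, -0.8, 0], 0], [[0, -0.8, 0], 0]])

```text
time_s: 33.33
position: [0.5178, 0.0379, 0.0559]
tcp_rot: [[0.998, -0.063, -0.0], [-0.063, -0.998, -0.011], [0.001, 0.011, -1.0]]
force: [-0.9, -6.6, -2.1]
opening: 0.619
```

send_rows(motion=[[[0.1, -0.8, 0], 0.001], [[0.1, -0.8, 0], 0.001], [[0, -0.8, 0], 0], [[0, -0.8, 0], 0], [[0, -0.8, 0], 0]])

```text
time_s: 33.75
position: [0.5178, 0.0383, 0.0561]
tcp_rot: [[0.998, -0.062, -0.002], [-0.062, -0.998, -0.017], [-0.001, 0.017, -1.0]]
force: [-0.2, -8.4, -1.6]
opening: 0.62
```

send_rows(motion=[[[0, 0, 0], 0], [[0, 0, 0], 0], [[0, 0, 0], 0], [[0, 0, 0], 0], [[0, 0, 0], 0]])

```text
time_s: 34.17
position: [0.5177, 0.0382, 0.0561]
tcp_rot: [[0.998, -0.062, -0.002], [-0.063, -0.998, -0.017], [-0.001, 0.017, -1.0]]
force: [0.1, -4.3, -3.0]
opening: 0.614
```

```bash
python3 -c "
from h import *
line()
c=capture('top'); np.save('a2.npy',c,allow_pickle=True); cv2.imwrite('pics/t2.png',cv2.resize(c['image'][160:280,140:350],None,fx=3.8,fy=3.8,interpolation=cv2.INTER_CUBIC))
c=capture('scene'); np.save('b2.npy',c,allow_pickle=True); cv2.imwrite('pics/s2.png',cv2.resize(c['image'][130:250,150:340],None,fx=4.2,fy=4.2,interpolation=cv2.INTER_CUBIC))"
```

```text
p [0.5177 0.0382 0.0561] off_mm -0.9 yaw -3.58 tz [-0.0021 -0.0168] F [ 0.11 -4.33 -2.98] J1v 0.06 t 34.17
```

View pics/s2.png

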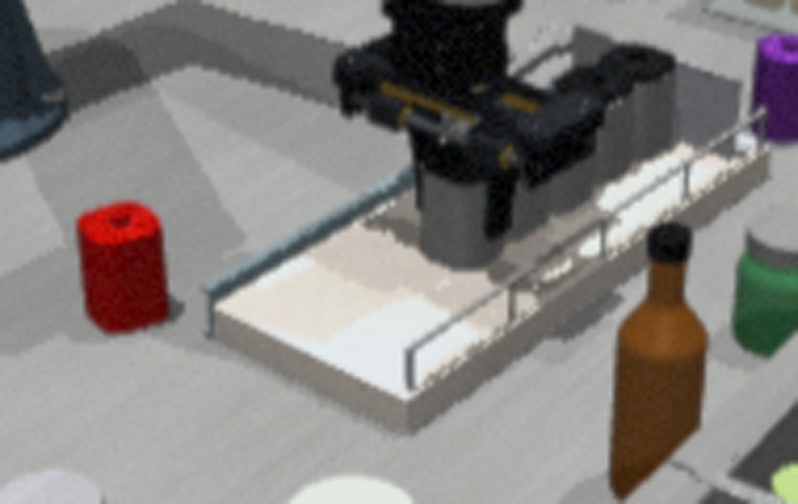

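View pics/t2.png

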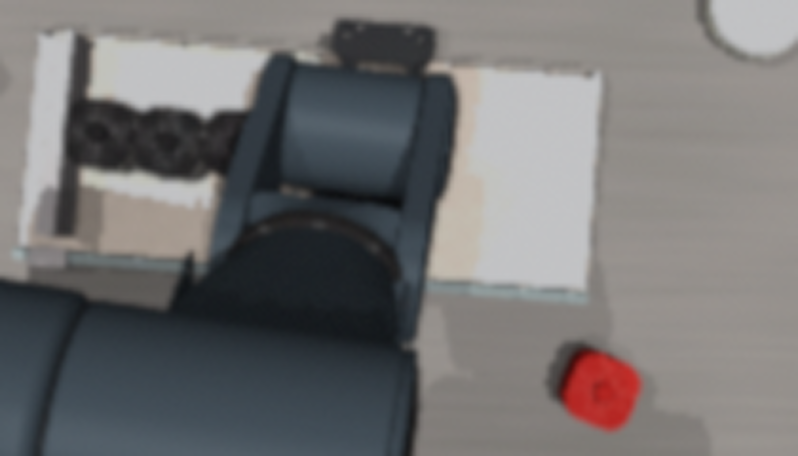

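send_rows(motion=[[[0, 0, 0], 0], [[0, 0, 0], 0], [[0, 0, 0], 0], [[0, 0, 0], 0], [[0, 0, 0], 0]], gripper=0.0)

```text
time_s: 34.68
position: [0.5173, 0.0415, 0.0567]
tcp_rot: [[0.998, -0.064, -0.002], [-0.064, -0.998, -0.012], [-0.001, 0.013, -1.0]]
force: [-0.3, -0.2, -0.0]
opening: 0.912
```

send_rows(motion=[[[0, 0, -2], 0], [[0, 0, -8], 0], [[0, 0, -14], 0], [[0, 0, -20], 0], [[0, 0, -26], 0]])

```text
time_s: 35.1
position: [0.5133, 0.0436, 0.1257]
tcp_rot: [[0.998, -0.064, -0.015], [-0.064, -0.998, -0.01], [-0.014, 0.011, -1.0]]
force: [0.7, -0.2, 1.3]
opening: 0.994
```

send_rows(motion=[[[0, -6, -26], 0], [[0, -12, -26], 0], [[0, -14, -26], 0], [[0, -10, -20], 0], [[0, 0, -10], 0]])

```text
time_s: 35.52
position: [0.5177, 0.0881, 0.2444]
tcp_rot: [[0.998, -0.067, -0.009], [-0.067, -0.998, -0.009], [-0.008, 0.009, -1.0]]
force: [0.3, -0.4, 0.1]
opening: 0.999
```

```bash
python3 -c "
from h import *
line()
c=capture('wrist'); np.save('w6.npy',c,allow_pickle=True); cv2.imwrite('pics/w6.png',cv2.resize(c['image'],None,fx=1.5,fy=1.5))"
```

```text
p [0.5177 0.0881 0.2444] off_mm -4.18 yaw -3.84 tz [-0.0089 -0.0088] F [ 0.27 -0.38  0.09] J1v -0.21 t 35.52
```

View pics/w6.png

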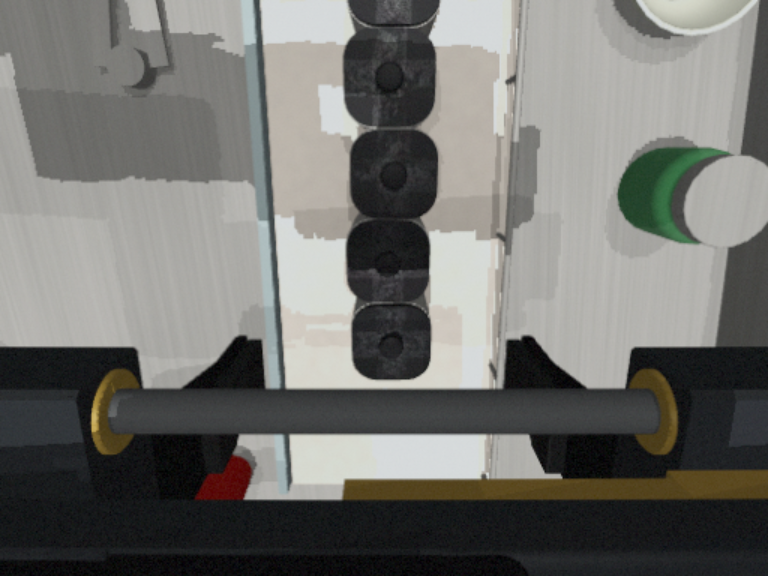

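send_rows(motion=[[[2, -14, -14], 0], [[2, -16, -14], 0], [[2, -16, -12], 0], [[1, -14, -8], 0], [[0, -8, 0], 0]])

```text
time_s: 35.98
position: [0.529, 0.156, 0.2968]
tcp_rot: [[0.998, -0.07, -0.005], [-0.07, -0.997, -0.01], [-0.004, 0.01, -1.0]]
force: [0.6, 0.2, -0.8]
opening: 1.0
```

```bash
python3 -c "
from h import *
np.set_printoptions(precision=4,suppress=True)
line()
w=np.load('w6.npy',allow_pickle=True).item()
q=lambda p:(np.array(p)+.5)/1.5-.5
for p in [(391,345),(388,263),(394,175),(390,76)]:
    X=at(w,q(p),.113); print(X, 'off', X[0]-(.521+.0645*(X[1]-.0748)))
c=capture('wrist'); np.save('w7.npy',c,allow_pickle=True); cv2.imwrite('pics/w7.png',cv2.resize(c['image'],None,fx=1.5,fy=1.5))"
```

```text
p [0.529  0.156  0.2968] off_mm 2.75 yaw -4.04 tz [-0.005  -0.0099] F [ 0.58  0.2  -0.82] J1v 9.94 t 35.98
[0.518  0.0398 0.113 ] off -0.0007453598832347641
[0.5196 0.0943 0.113 ] off -0.0026494364646163504
[0.5266 0.1469 0.113 ] off 0.0009192243142495116
[0.5277 0.2008 0.113 ] off -0.0014456138842897648
```

View pics/w7.png

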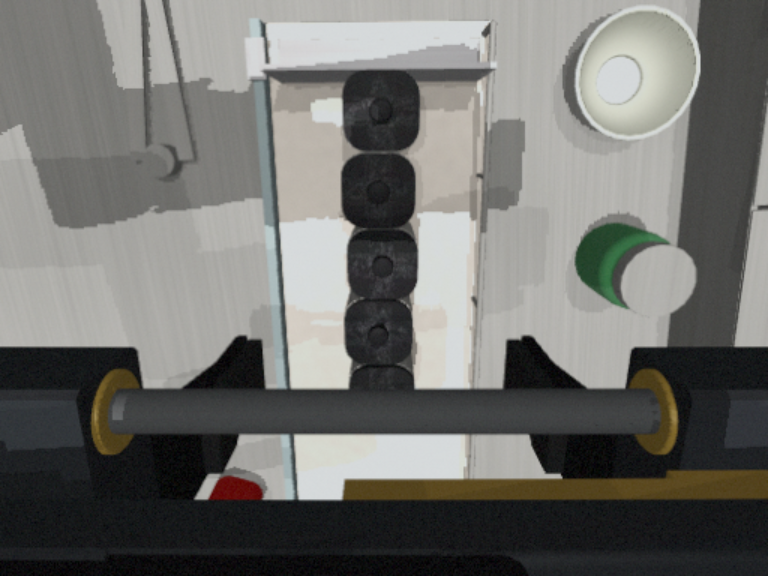

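```bash
cat > fit.py <<'E'
from h import *
from scipy.optimize import least_squares
def lidmodel():
    pts=[]
    for cx,cy,a0 in [(1,1,0),(-1,1,90),(-1,-1,180),(1,-1,270)]:
        for a in np.radians(np.linspace(a0,a0+90,10)): pts.append((10*cx+17*np.cos(a),10*cy+17*np.sin(a)))
    return np.array(pts)/1000
def fit(w,x0,y0,z,yaw0=-3.7,s=1.0):
    g=cv2.GaussianBlur(w['image'].max(2).astype(np.float32),(0,0),1.0)
    M=lidmodel()
    best=None
    ang=np.arctan2(M[:,1],M[:,0])
    # weight only left/right/any edges: contrast between points just outside and inside
    def score(p):
        c,sn=np.cos(p[2]),np.sin(p[2]);R=np.array([[c,-sn],[sn,c]])
        tot=0
        vals=[]
        for f in (0.95,1.05):
            P=(M*f)@R.T+p[:2]; uv=proj(w,np.c_[P,np.full(len(P),z)]).astype(np.float32)
            vals.append(cv2.remap(g,uv[:,0].reshape(1,-1),uv[:,1].reshape(1,-1),cv2.INTER_LINEAR)[0])
        d=np.clip(vals[1]-vals[0],0,60)
        return -d.sum()
    from scipy.optimize import minimize
    for a in (-6,-3.7,-1):
        for dx in (-.002,0,.002):
            r=minimize(score,[x0+dx,y0,np.radians(yaw0+a+3.7)],method='Nelder-Mead',options=dict(initial_simplex=[[x0+dx,y0,np.radians(a)],[x0+dx+.003,y0,np.radians(a)],[x0+dx,y0+.003,np.radians(a)],[x0+dx,y0,np.radians(a+4)]],maxiter=150))
            if best is None or r.fun<best.fun: best=r
    return best
E
python3 - <<'E'
from fit import *
np.set_printoptions(precision=4,suppress=True)
q=lambda p:(np.array(p)+.5)/1.5-.5
for f,ps in [('w7.npy',[(380,111),(378,192),(382,266),(378,335)]),('w6.npy',[(390,76),(394,175),(388,263),(391,345)])]:
    w=np.load(f,allow_pickle=True).item()
    for p in ps:
        X=at(w,q(p),.113); b=fit(w,X[0],X[1],.105)
        print(f,'knob',X[:2],round((X[0]-(.521+.0645*(X[1]-.0748)))*1e3,1),'fit',b.x[:2],'off',round((b.x[0]-(.521+.0645*(b.x[1]-.0748)))*1e3,2),'yaw',round(np.degrees(b.x[2]),2))
w=np.load('w7.npy',allow_pickle=True).item()
for p in [(270,69),(490,65),(380,69)]: print('div',at(w,q(p),.1))
for p in [(278,240),(290,450)]: print('rail in',at(w,q(p),.03), at(w,q(p),.044))
cv2.imwrite('pics/w7c.png',cv2.resize(w['image'][10:250,160:340],None,fx=3,fy=3,interpolation=cv2.INTER_CUBIC)[:600])
cv2.imwrite('pics/w7d.png',cv2.resize(w['image'][30:270,160:340],None,fx=2.4,fy=2.4,interpolation=cv2.INTER_CUBIC))
E
```

```text
w7.npy knob [0.5326 0.254 ] 0.1 fit [0.5331 0.2551] off 0.44 yaw -3.13
w7.npy knob [0.5273 0.2009] -1.8 fit [0.5262 0.2005] off -2.91 yaw -4.94
w7.npy knob [0.5263 0.1477] 0.6 fit [0.526  0.1458] off 0.42 yaw -0.33
w7.npy knob [0.5194 0.0942] -2.9 fit [0.5186 0.0931] off -3.55 yaw 0.23
w6.npy knob [0.5277 0.2008] -1.4 fit [0.5277 0.2021] off -1.49 yaw -2.06
w6.npy knob [0.5266 0.1469] 0.9 fit [0.5267 0.1462] off 1.11 yaw -3.34
w6.npy knob [0.5196 0.0943] -2.6 fit [0.5186 0.0926] off -3.55 yaw -4.29
w6.npy knob [0.518  0.0398] -0.7 fit [0.5184 0.0377] off -0.25 yaw -5.95
div [0.46   0.2871 0.1   ]
div [0.6088 0.2788 0.1   ]
div [0.5345 0.2816 0.1   ]
rail in [0.4334 0.1578 0.03  ] [0.4367 0.1602 0.044 ]
rail in [ 0.417  -0.0575  0.03  ] [ 0.4209 -0.0481  0.044 ]
```

View pics/w7d.png

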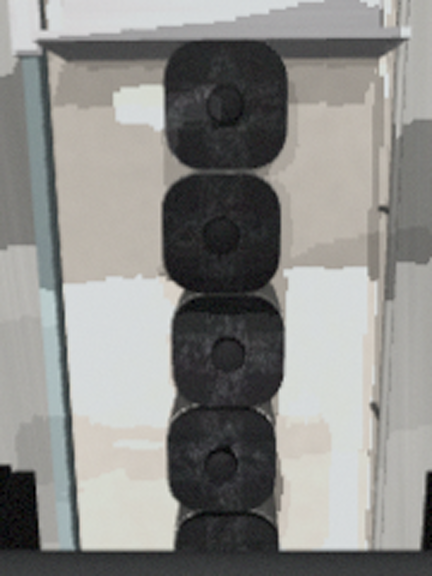

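```bash
python3 -c "
from h import *
line(); rows([.529,.2,.10],-3.7,vmax=22)"
```

```text
p [0.5285 0.1569 0.2959] off_mm 2.16 yaw -3.99 tz [-0.0062 -0.0091] F [-0.42  0.47  0.48] J1v -1.71 t 36.03
at [528.5 156.9 295.9] -3.99 F [-0.42  0.47  0.48] op 86.9 t 36.03
[[[-0.2, -4.3, 19.6], -0.001], [[-0.2, -4.3, 19.6], -0.001], [[-0.2, -4.3, 19.6], -0.001], [[-0.2, -4.3, 19.6], -0.001], [[-0.2, -4.3, 19.6], -0.001]]
[[[-0.2, -4.3, 19.6], -0.001], [[-0.2, -4.3, 19.6], -0.001], [[-0.2, -4.3, 19.6], -0.001], [[-0.2, -4.3, 19.6], -0.001], [[-0.2, -4.3, 19.6], -0.001]]
```

send_rows(motion=[[[0, -4, 16], 0], [[0, -5, 20], 0], [[0, -5, 20], 0], [[0, -5, 20], -0.001], [[0, -5, 20], -0.001]])

```text
time_s: 36.45
position: [0.53, 0.1782, 0.1977]
tcp_rot: [[0.998, -0.067, -0.0], [-0.067, -0.998, -0.011], [0.0, 0.011, -1.0]]
force: [-0.1, 0.1, 0.5]
opening: 0.995
```

send_rows(motion=[[[0, -5, 20], 0], [[0, -5, 19], 0], [[0, -5, 18], 0], [[0, -4, 16], 0], [[0, -3, 12], 0]])

```text
time_s: 36.87
position: [0.5241, 0.1954, 0.1013]
tcp_rot: [[0.998, -0.069, -0.016], [-0.069, -0.998, -0.015], [-0.015, 0.016, -1.0]]
force: [-0.4, -0.6, -0.1]
opening: 0.999
```

```bash
python3 -c "
from h import *
line(); rows([.529,.2,.057],-3.7,vmax=22)"
```

```text
p [0.5241 0.1954 0.1013] off_mm -4.69 yaw -3.95 tz [-0.0156 -0.0153] F [-0.35 -0.59 -0.07] J1v 2.95 t 36.87
at [524.1 195.4 101.3] -3.95 F [-0.35 -0.59 -0.07] op 86.9 t 36.87
[[[0.9, -1.0, 8.9], -0.001], [[0.9, -1.0, 8.9], -0.001], [[0.9, -1.0, 8.9], -0.001], [[0.9, -1.0, 8.9], -0.001], [[0.9, -1.0, 8.9], -0.001]]
```

send_rows(motion=[[[1.5, -1, 9], -0.001], [[1.5, -1, 9], -0.001], [[1.5, -1, 8], -0.001], [[1, -1, 5], 0], [[0.5, 0, 2], 0]])

```text
time_s: 37.28
position: [0.5258, 0.1959, 0.0608]
tcp_rot: [[0.997, -0.066, -0.026], [-0.066, -0.998, -0.018], [-0.025, 0.02, -0.999]]
force: [-0.5, -0.1, 0.9]
opening: 1.001
```

```bash
python3 -c "
from h import *
line(); rows([.529,.2,.057],-3.7,vmax=22)"
```

```text
p [0.5258 0.1959 0.0608] off_mm -2.97 yaw -3.81 tz [-0.0264 -0.018 ] F [-0.52 -0.05  0.88] J1v -0.7 t 37.28
at [525.8 195.9  60.8] -3.81 F [-0.52 -0.05  0.88] op 87.1 t 37.28
[[[0.6, -0.9, 0.8], -0.0], [[0.6, -0.9, 0.8], -0.0], [[0.6, -0.9, 0.8], -0.0], [[0.6, -0.9, 0.8], -0.0], [[0.6, -0.9, 0.8], -0.0]]
```

send_rows(motion=[[[1.2, -1.5, 1], 0], [[1, -1, 0], 0], [[0, 0, 0], 0], [[0, 0, 0], 0], [[0, 0, 0], 0]], gripper=0.36)

```text
time_s: 37.7
position: [0.5302, 0.1984, 0.061]
tcp_rot: [[0.998, -0.066, -0.023], [-0.067, -0.998, -0.017], [-0.022, 0.019, -1.0]]
force: [-1.5, 0.7, -0.1]
opening: 0.71
```

send_rows(motion=[[[0, 0, 0], 0], [[0, 0, 0], 0], [[0, 0, 0], 0], [[0, 0, 0], 0], [[0, 0, 0], 0]])

```text
time_s: 38.12
position: [0.5276, 0.1984, 0.0615]
tcp_rot: [[0.997, -0.066, -0.027], [-0.066, -0.998, -0.018], [-0.025, 0.02, -0.999]]
force: [0.0, 0.3, -1.0]
opening: 0.641
```

```bash
python3 -c "
from h import *
line(); print(bot.read_state()['opening']*87)"
```

```text
p [0.5276 0.1984 0.0615] off_mm -1.38 yaw -3.8 tz [-0.0267 -0.0178] F [ 0.02  0.33 -1.01] J1v -0.0 t 38.12
55.77390195044238
```

send_rows(motion=[[[1.2, 0, 0], 0], [[0, 0, 0], 0], [[0, 0, 0], 0], [[0, 0, 0], 0], [[0, 0, 0], 0]])

```text
time_s: 38.53
position: [0.5276, 0.1984, 0.0615]
tcp_rot: [[0.997, -0.066, -0.029], [-0.066, -0.998, -0.018], [-0.028, 0.02, -0.999]]
force: [-2.3, -0.1, 1.0]
opening: 0.638
```

send_rows(motion=[[[0, 0, 0], 0], [[0, 0, 0], 0], [[0, 6, 0], 0], [[0, 12, 0], 0], [[0, 16, 0], 0]], gripper=0.08)

```text
time_s: 38.95
position: [0.5295, 0.165, 0.0628]
tcp_rot: [[0.998, -0.062, -0.02], [-0.062, -0.998, -0.017], [-0.019, 0.018, -1.0]]
force: [0.6, 0.4, 0.2]
opening: 0.888
```

```bash
python3 -c "
from h import *
line();rows([.5222,.094,.057],-3.7,vmax=22)"
```

```text
p [0.5295 0.165  0.0628] off_mm 2.69 yaw -3.55 tz [-0.0199 -0.0168] F [0.6  0.41 0.19] J1v -20.73 t 38.95
at [529.5 165.   62.8] -3.55 F [0.6  0.41 0.19] op 77.3 t 38.95
[[[-0.6, 14.3, 1.2], 0.001], [[-0.6, 14.3, 1.2], 0.001], [[-0.6, 14.3, 1.2], 0.001], [[-0.6, 14.3, 1.2], 0.001], [[-0.5, 14.3, 1.2], 0.001]]
```

send_rows(motion=[[[-0.8, 16, 1], 0.001], [[-0.7, 16, 1], 0.001], [[-0.6, 14, 1], 0.001], [[-0.5, 9, 1], 0], [[-0.3, 4, 0], 0]])

```text
time_s: 39.37
position: [0.524, 0.0976, 0.0606]
tcp_rot: [[0.998, -0.067, -0.016], [-0.067, -0.998, -0.018], [-0.015, 0.019, -1.0]]
force: [0.6, -0.4, -0.4]
opening: 0.922
```

```bash
python3 -c "
from h import *
line();rows([.5222,.094,.057],-3.7,vmax=22)"
```

```text
p [0.524  0.0976 0.0606] off_mm 1.52 yaw -3.85 tz [-0.0158 -0.0184] F [ 0.64 -0.39 -0.44] J1v -6.52 t 39.37
at [524.   97.6  60.6] -3.85 F [ 0.64 -0.39 -0.44] op 80.2 t 39.37
[[[-0.3, 0.7, 0.7], -0.001], [[-0.3, 0.7, 0.7], -0.001], [[-0.3, 0.7, 0.7], -0.001], [[-0.3, 0.7, 0.7], -0.001], [[-0.3, 0.7, 0.7], -0.001]]
```

send_rows(motion=[[[-1, 0, 1], 0], [[-0.3, 0, 0.5], 0], [[0, 0, 0], 0], [[0, 0, 0], 0], [[0, 0, 0], 0]], gripper=0.365)

```text
time_s: 39.78
position: [0.5216, 0.0968, 0.059]
tcp_rot: [[0.998, -0.068, -0.018], [-0.068, -0.997, -0.018], [-0.017, 0.02, -1.0]]
force: [-2.4, -0.8, 1.5]
opening: 0.666
```

send_rows(motion=[[[0, 0, 0], 0], [[0, 0, 0], 0], [[0, 0, 0], 0], [[0, 0, 0], 0], [[0, 0, 0], 0]])

```text
time_s: 40.2
position: [0.5202, 0.0985, 0.0587]
tcp_rot: [[0.998, -0.064, -0.02], [-0.065, -0.998, -0.019], [-0.019, 0.02, -1.0]]
force: [-1.5, -1.1, -0.7]
opening: 0.636
```

```bash
python3 -c "
from h import *
line(); print(bot.read_state()['opening']*87)"
```

```text
p [0.5202 0.0985 0.0587] off_mm -2.37 yaw -3.72 tz [-0.0204 -0.0187] F [-1.46 -1.05 -0.67] J1v 0.19 t 40.2
55.340055466682365
```

send_rows(motion=[[[2, 0, 0], 0], [[1.5, 0, 0], 0], [[0, 0, 0], 0], [[0, 0, 0], 0], [[0, 0, 0], 0]])

```text
time_s: 40.62
position: [0.5223, 0.0985, 0.0586]
tcp_rot: [[0.998, -0.064, -0.024], [-0.065, -0.998, -0.018], [-0.023, 0.02, -1.0]]
force: [-1.6, -0.9, 1.3]
opening: 0.633
```

```bash
python3 -c "
from h import *
line(); print(bot.read_state()['opening']*87)"
```

```text
p [0.5223 0.0985 0.0586] off_mm -0.19 yaw -3.72 tz [-0.024  -0.0184] F [-1.6  -0.89  1.28] J1v -0.04 t 40.62
55.08336520396662
```

send_rows(motion=[[[0, 0, 0], 0], [[0, 0, 0], 0], [[0, 6, 0], 0], [[0, 12, 0], 0], [[0, 14, 0], 0]], gripper=0.08)

```text
time_s: 41.03
position: [0.5241, 0.0668, 0.0596]
tcp_rot: [[0.998, -0.061, -0.015], [-0.061, -0.998, -0.018], [-0.014, 0.019, -1.0]]
force: [-0.2, -0.1, 0.2]
opening: 0.891
```

```bash
python3 -c "
from h import *
line();rows([.5187,.040,.057],-3.7,vmax=22)"
```

```text
p [0.5241 0.0668 0.0596] off_mm 3.6 yaw -3.51 tz [-0.0153 -0.018 ] F [-0.22 -0.1   0.21] J1v -19.17 t 41.03
at [524.1  66.8  59.6] -3.51 F [-0.22 -0.1   0.21] op 77.5 t 41.03
[[[-0.7, 5.4, 0.5], 0.001], [[-0.7, 5.4, 0.5], 0.001], [[-0.7, 5.4, 0.5], 0.001], [[-0.7, 5.4, 0.5], 0.001], [[-0.7, 5.4, 0.5], 0.001]]
```

send_rows(motion=[[[-0.7, 18, 0], 0.001], [[-0.7, 20, 0], 0.001], [[-0.6, 20, 0], 0.001], [[-0.5, 18, 0], 0], [[-0.3, 10, 0], 0]])

```text
time_s: 41.45
position: [0.5182, -0.0275, 0.0621]
tcp_rot: [[0.998, -0.064, -0.008], [-0.064, -0.998, -0.02], [-0.007, 0.021, -1.0]]
force: [-0.1, 0.9, 0.2]
opening: 0.919
```

```bash
python3 -c "
from h import *
line();rows([.5145,-.03,.052],-3.7,vmax=22)"
```

```text
p [ 0.5182 -0.0275  0.0621] off_mm 3.82 yaw -3.67 tz [-0.0081 -0.0202] F [-0.12  0.86  0.18] J1v -14.74 t 41.45
at [518.2 -27.5  62.1] -3.67 F [-0.12  0.86  0.18] op 79.9 t 41.45
[[[-0.7, 0.5, 2.0], 0.0], [[-0.7, 0.5, 2.0], 0.0], [[-0.7, 0.5, 2.0], 0.0], [[-0.7, 0.5, 2.0], 0.0], [[-0.7, 0.5, 2.0], 0.0]]
```

send_rows(motion=[[[-1.5, 0, 3], 0], [[-1.2, 0, 4], 0], [[-1, 0, 4], 0], [[-0.5, 0, 2], 0], [[0, 0, 0], 0]], gripper=1.0)

```text
time_s: 41.87
position: [0.5141, -0.03, 0.048]
tcp_rot: [[0.998, -0.069, -0.006], [-0.069, -0.997, -0.02], [-0.005, 0.021, -1.0]]
force: [-0.0, 0.4, -0.6]
opening: 0.624
```

send_rows(motion=[[[0, -3, 0], 0], [[0, -4, 0], 0], [[0, -4, 0], 0], [[0, -3, 0], 0], [[0, -1, 0], 0]])

```text
time_s: 42.28
position: [0.5148, -0.0108, 0.0471]
tcp_rot: [[0.998, -0.065, -0.007], [-0.065, -0.998, -0.02], [-0.006, 0.02, -1.0]]
force: [0.0, 0.6, 0.7]
opening: 0.243
```

```bash
python3 -c "
from h import *
line();print(bot.read_state()['opening']);rows([.517,.0,.051],-3.7,vmax=22)"
```

```text
p [ 0.5148 -0.0108  0.0471] off_mm -0.71 yaw -3.71 tz [-0.0073 -0.0196] F [0.03 0.64 0.68] J1v 2.17 t 42.28
0.24294538108824526
at [514.8 -10.8  47.1] -3.71 F [0.03 0.64 0.68] op 21.1 t 42.28
[[[0.3, -2.2, -0.8], -0.0], [[0.3, -2.2, -0.8], -0.0], [[0.3, -2.2, -0.8], -0.0], [[0.3, -2.2, -0.8], -0.0], [[0.3, -2.2, -0.8], -0.0]]
```

send_rows(motion=[[[0.2, 0, -4], 0], [[0.2, 0, -4], 0], [[0.2, -1.5, 0], 0], [[0.1, -2, 0], 0], [[0, -2, 0], 0]])

```text
time_s: 42.7
position: [0.5166, -0.0042, 0.0566]
tcp_rot: [[0.998, -0.063, -0.006], [-0.063, -0.998, -0.02], [-0.004, 0.02, -1.0]]
force: [0.6, -0.3, -0.1]
opening: 0.008
```

```bash
python3 -c "
from h import *
line();print(bot.read_state()['opening'])"
```

```text
p [ 0.5166 -0.0042  0.0566] off_mm 0.74 yaw -3.64 tz [-0.0055 -0.0202] F [ 0.62 -0.28 -0.06] J1v 2.68 t 42.7
0.007976010839646056
```

Closed and just behind the spare. Now I'll feel forward gently.

send_rows(motion=[[[-0.1, -1, 0], 0], [[-0.1, -1, 0], 0], [[-0.1, -1, 0], 0], [[0, -1, 0], 0], [[0, -1, 0], 0]])

```text
time_s: 43.12
position: [0.5169, 0.0, 0.0566]
tcp_rot: [[0.998, -0.062, -0.005], [-0.062, -0.998, -0.022], [-0.004, 0.023, -1.0]]
force: [-1.6, -7.2, -1.0]
opening: 0.003
```

```bash
python3 -c "
from h import *
line()"
```

```text
p [0.5169 0.     0.0566] off_mm 0.69 yaw -3.56 tz [-0.0052 -0.0223] F [-1.61 -7.18 -0.96] J1v 0.72 t 43.12
```

send_rows(motion=[[[0, -0.8, 0], 0], [[0, -0.6, 0], 0], [[0, 0, 0], 0], [[0, 0, 0], 0], [[0, 0, 0], 0]])

```text
time_s: 43.53
position: [0.5169, -0.0003, 0.0565]
tcp_rot: [[0.998, -0.062, -0.006], [-0.062, -0.998, -0.024], [-0.004, 0.025, -1.0]]
force: [-0.2, -1.5, 0.6]
opening: 0.008
```

```bash
python3 -c "
from h import *
line()"
```

```text
p [ 5.169e-01 -3.000e-04  5.650e-02] off_mm 0.76 yaw -3.55 tz [-0.0058 -0.0244] F [-0.18 -1.47  0.59] J1v -0.04 t 43.53
```

send_rows(motion=[[[0, -1, 0], 0], [[0, -1, 0], 0], [[0, -1, 0], 0], [[0, -1, 0], 0], [[0, -1, 0], 0]])

```text
time_s: 43.95
position: [0.5173, -0.0004, 0.0565]
tcp_rot: [[0.998, -0.056, -0.007], [-0.056, -0.998, -0.033], [-0.005, 0.033, -0.999]]
force: [-1.4, -7.2, 1.0]
opening: 0.007
```

```bash
python3 -c "
from h import *
line()"
```

```text
p [ 5.173e-01 -4.000e-04  5.650e-02] off_mm 1.15 yaw -3.23 tz [-0.0066 -0.0329] F [-1.39 -7.21  0.99] J1v 0.63 t 43.95
```

send_rows(motion=[[[0, 4, 0], 0], [[0, 8, 0], 0], [[0, 8, -6], 0], [[0, 8, -16], 0], [[0, 0, -22], 0]])

```text
time_s: 44.37
position: [0.5126, -0.0274, 0.099]
tcp_rot: [[0.998, -0.056, -0.016], [-0.057, -0.998, -0.028], [-0.015, 0.029, -0.999]]
force: [-0.6, -0.7, -0.7]
opening: 0.006
```

send_rows(motion=[[[2, -14, -24], 0], [[2, -18, -26], 0], [[2, -22, -28], 0], [[2, -26, -28], 0], [[2, -26, -28], 0]])

```text
time_s: 44.78
position: [0.5294, 0.0779, 0.2352]
tcp_rot: [[0.997, -0.07, -0.023], [-0.07, -0.997, -0.025], [-0.021, 0.027, -0.999]]
force: [0.5, 0.1, -0.6]
opening: 0.009
```

send_rows(motion=[[[2, -26, -14], 0], [[2, -26, -8], 0], [[2, -20, 0], 0], [[2, -10, 0], 0], [[0, 0, 0], 0]])

```text
time_s: 45.2
position: [0.5481, 0.167, 0.2676]
tcp_rot: [[0.998, -0.067, -0.003], [-0.067, -0.998, -0.019], [-0.001, 0.02, -1.0]]
force: [-0.1, -0.2, -0.3]
opening: 0.003
```

```bash
cat > chk.py <<'E'
from fit import *
import sys
line()
c=capture('wrist'); np.save(sys.argv[1]+'.npy',c,allow_pickle=True); cv2.imwrite('pics/%s.png'%sys.argv[1],cv2.resize(c['image'],None,fx=1.5,fy=1.5))
E
python3 chk.py w8
```

```text
p [0.5481 0.167  0.2676] off_mm 21.14 yaw -3.82 tz [-0.0027 -0.0194] F [-0.1  -0.21 -0.26] J1v -0.18 t 45.2
```

View pics/w8.png

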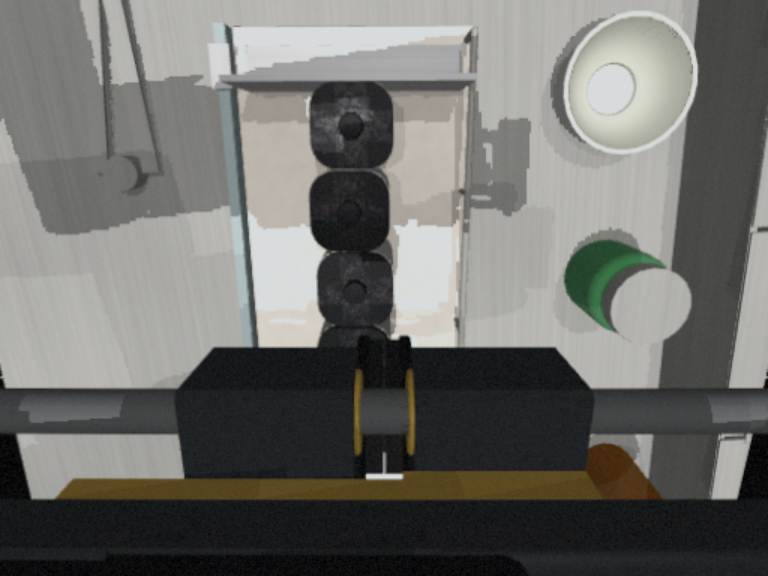

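```bash
python3 -c "
from fit import *
np.set_printoptions(precision=4,suppress=True)
q=lambda p:(np.array(p)+.5)/1.5-.5
w=np.load('w8.npy',allow_pickle=True).item()
for p in [(352,125),(350,211),(355,291)]:
    X=at(w,q(p),.113);print(X,round((X[0]-(.521+.0645*(X[1]-.0748)))*1e3,1))
rows([.52,.06,.31],-3.7,vmax=30)"
```

```text
[0.5342 0.2547 0.113 ] 1.6
[0.5284 0.2022 0.113 ] -0.8
[0.5271 0.1482 0.113 ] 1.3
at [547.6 166.  267.3] -3.85 F [-1.51 -0.04  0.28] op 0.6 t 45.25
[[[-4.1, 21.5, -8.5], -0.001], [[-4.1, 21.5, -8.5], -0.001], [[-4.1, 21.5, -8.5], -0.001], [[-4.1, 21.5, -8.5], -0.001], [[-4.1, 21.5, -8.5], -0.001]]
```

send_rows(motion=[[[-5, 22, -9], 0], [[-5, 24, -9], 0], [[-5, 24, -9], 0], [[-5, 22, -9], 0], [[-3, 12, 0], 0]])

```text
time_s: 45.67
position: [0.5132, 0.0572, 0.3022]
tcp_rot: [[0.998, -0.065, -0.016], [-0.065, -0.998, -0.022], [-0.015, 0.023, -1.0]]
force: [-0.1, -0.5, 0.2]
opening: 0.002
```

```bash
python3 chk.py w9
```

```text
p [0.5132 0.0572 0.3022] off_mm -6.66 yaw -3.74 tz [-0.0162 -0.0225] F [-0.13 -0.48  0.19] J1v -18.39 t 45.67
```

View pics/w9.png

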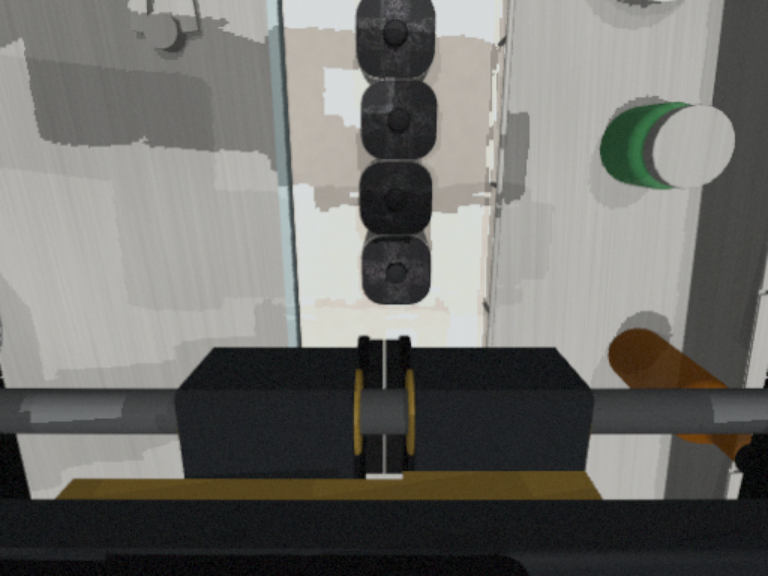

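```bash
python3 -c "
from fit import *
np.set_printoptions(precision=4,suppress=True)
q=lambda p:(np.array(p)+.5)/1.5-.5
w=np.load('w9.npy',allow_pickle=True).item()
for p in [(396,33),(398,119),(396,199),(396,272)]:
    X=at(w,q(p),.113);print(X,round((X[0]-(.521+.0645*(X[1]-.0748)))*1e3,1))
rows([.45,-.25,.30],-3.7,vmax=38)"
```

```text
[0.5277 0.2    0.113 ] -1.3
[0.526  0.1472 0.113 ] 0.3
[0.5215 0.0936 0.113 ] -0.7
[0.5183 0.04   0.113 ] -0.4
at [512.1  55.6 301.4] -3.83 F [-1.62 -1.39  0.31] op 0.4 t 45.72
[[[-4.2, 30.9, 0.1], -0.0], [[-4.2, 30.9, 0.1], -0.0], [[-4.2, 30.9, 0.1], -0.0], [[-4.2, 30.9, 0.1], -0.0], [[-4.2, 30.9, 0.1], -0.0]]
[[[-4.2, 30.9, 0.1], -0.0], [[-4.2, 30.9, 0.1], -0.0], [[-4.2, 30.9, 0.1], -0.0], [[-4.2, 30.9, 0.1], -0.0], [[-4.2, 30.9, 0.1], -0.0]]
```

Row straight to about ±1 mm with pitch about 54 mm. I'll move clear and take a last look from the top.

send_rows(motion=[[[-4, 31, 0], 0], [[-4, 31, 0], 0], [[-4, 31, 0], 0], [[-4, 31, 0], 0], [[-4, 31, 0], 0]])

```text
time_s: 46.13
position: [0.476, -0.1035, 0.3023]
tcp_rot: [[0.997, -0.066, -0.027], [-0.066, -0.998, -0.02], [-0.026, 0.021, -0.999]]
force: [-0.6, -0.5, 0.6]
opening: 0.005
```

send_rows(motion=[[[-4, 31, 0], 0], [[-4, 31, 0], 0], [[-4, 28, 0], 0], [[-4, 20, 0], 0], [[-2, 8, 0], 0]])

```text
time_s: 46.55
position: [0.4415, -0.2323, 0.3016]
tcp_rot: [[0.996, -0.077, -0.036], [-0.078, -0.997, -0.017], [-0.035, 0.019, -0.999]]
force: [0.3, -1.0, 1.0]
opening: 0.006
```

```bash
python3 -c "
from h import *
line()
c=capture('top'); np.save('a3.npy',c,allow_pickle=True); cv2.imwrite('pics/t3.png',cv2.resize(c['image'][160:280,140:350],None,fx=3.8,fy=3.8,interpolation=cv2.INTER_CUBIC))
c=capture('scene'); cv2.imwrite('pics/s3.png',cv2.resize(c['image'],None,fx=1.5,fy=1.5))"
```

```text
p [ 0.4415 -0.2323  0.3016] off_mm -59.65 yaw -4.47 tz [-0.0361 -0.0166] F [ 0.28 -1.01  1.  ] J1v -12.71 t 46.55
```

View pics/t3.png

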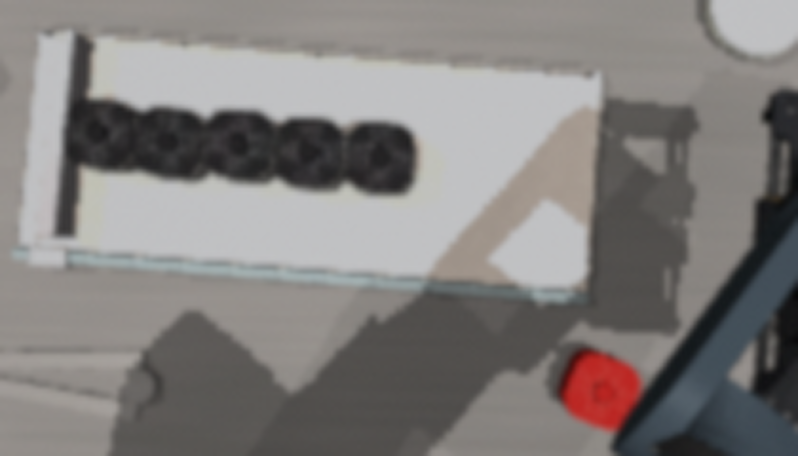

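View pics/s3.png

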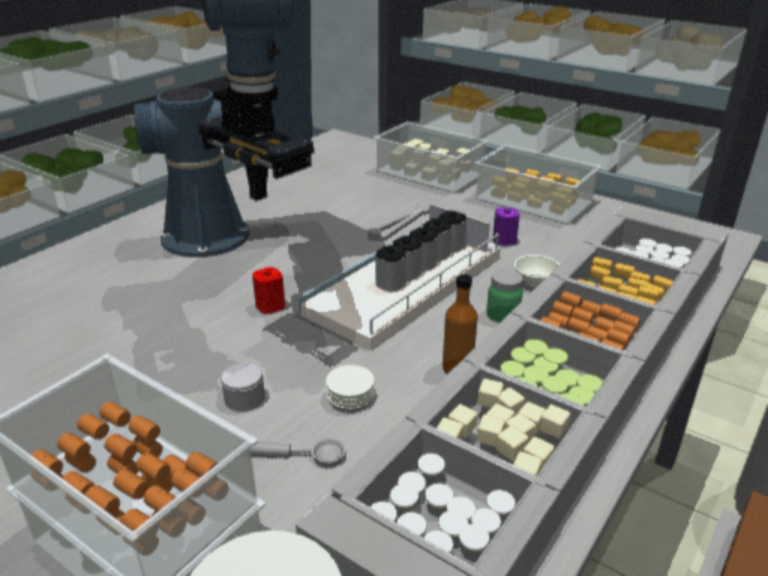

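The top picture (crop pixels) shows five tins in one straight block from (102,134) to (380,158), with tin1's lid edge at the divider. The scene picture shows everything else where it started.

send_rows(motion=[[[0, 0, 0], 0], [[0, 0, 0], 0], [[0, 0, 0], 0], [[0, 0, 0], 0], [[0, 0, 0], 0]])

```text
time_s: 47.07
position: [0.4417, -0.2252, 0.3006]
tcp_rot: [[0.997, -0.073, -0.038], [-0.074, -0.997, -0.011], [-0.037, 0.013, -0.999]]
force: [-0.2, -0.2, 0.3]
opening: 0.002
```

```bash
python3 -c "
from rig import bot
print(bot.hand_in())"
```

```text
the job is handed in; nothing more can be done
None
```

The job is handed in at about 47 s. The five tins stand as one block against the end divider, along the middle of the shelf.

**What I did:**
- I lightly centred the four row tins between the open jaws.
- I picked up the spare, stood it at the free end and pushed until the row went solid. The reading peaked at about 8.4 N, against about 5 N while sliding, so the divider saw roughly 3 N.
- A look after release showed the row slightly zigzagged, with tin4 about 3 mm off the centre line. I re-centred tin2 and tin4, then pushed the spare again from behind with closed fingers. It stayed solid at 7.2 N.

**Last checks:**
- **Straightness:** the tins sit within about 1.5 mm of my measured centre line.
- **Gaps:** tin1 to spare measures about 215 mm, against 216 mm for five tins touching. Tin1's lid meets the divider in both the wrist and top pictures.
- **Everything else:** the other objects look unmoved in the last scene picture, and the arm was well clear at the end.

**Disagreements and limits:**
- The two wrist views differ by up to about 1 mm on the lateral positions, and tin1 was seen in only one of them, at 1.6 mm off.
- The deck's centre line is itself only known to about 1 to 2 mm.
- The fixed top and scene cameras disagreed by about 10 mm early on, so I relied on the wrist camera.
- The tool drifted up to 2° out of vertical during the later centring and pushing. I saw no tin tilted in the pictures.

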